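# Hold the Geiger probe over the opened source pot

## Task

Open the squat lead pot by its knob and set the lid gently down flat on the tray or bench, clear of the pot, and let it go. Then lift the Geiger probe by its handle out of the spring clip, carry it over the lead wall without knocking the wall, and finish still holding it there, motionless and upright, its window centred over the open pot about a centimetre above the rim, for the count to be taken. The window is fragile and must not touch anything at any time; drop nothing, leave the tall pot shut, the squat pot standing where it is and everything else undisturbed.

Things in the scene. Friction and masses are not known exactly. Their poses are not given: they have to be found in the camera images.
- probe: Cordless Geiger probe, a round stick 165 mm long, 0.2 kg, upright in the spring clip. Origin: centre of the thin window closing its lower end; z up its axis. From the window up: nose 23 mm diameter (0 to 12 mm), aluminium barrel 27 mm (12 to 80), black collar 42 mm (80 to 88), black ribbed handle 31 mm (88 to 165 mm), gripped for instance 128 mm above the window.
- probe_nose: The window end of the probe, fixed to it: nickel nose 23 mm diameter, 12 mm long, fragile. Same origin and axes as the probe.
- holder: Nickel spring clip on a black iron stand, fixed. Origin on the bench below the clip's axis; z up. The C-shaped clip (31 mm inside, 43 mm outside diameter, rigid) has its flat top at 105 mm, the highest point; the probe's collar rests loosely on it, so the window hangs 25 mm above the bench. The probe comes out straight up, free once lifted 80 mm. Base 100 x 85 x 12 mm.
- wall: Low wall of two grey lead bricks end to end, fixed: 400 mm long (its x), 50 mm thick (its y), 100 mm high. Origin: centre of its underside. It stands on the bench, pointing away from the robot, between the clip stand and the tray; either may be on the left.
- tray: White enamel tray, fixed, 260 mm (its x) by 240 mm (its y), 3 mm thick floor, rim 14 mm high. Origin: centre of its underside. Both pots stand in its far (+x) half, side by side about 124 mm apart along its y in either order; steel forceps lie along its far edge; its near (-x) half is empty.
- pot: The squat lead pot: grey cylinder 64 mm diameter, 55 mm high, bore 40 mm diameter, 22 mm deep, with the small disc source on its floor; loose, 1.5 kg, on the tray floor. Origin: centre of its underside; z up.
- pot_mouth (a point): Centre of the squat pot's mouth, level with its rim, 55 mm above its underside.
- pot_lid: Lid of the squat pot, loose, about 0.3 kg. Origin: centre of the underside of its plug; z up. Plug 34 mm diameter (0 to 6 mm), grey disc 64 mm diameter (6 to 14 mm), black knob 20 mm diameter (14 to 40 mm). Closed, its origin lies 49 mm above the pot's underside. It lifts straight off; set down, it stands on its plug.
- pot_lid_knob (a point): On the axis of the squat pot's lid knob, 36 mm above the lid's origin and 4 mm below the knob's top: TCP height for gripping it (the fingertips then end 3 mm above the disc).
- tall_pot: The other, taller and thinner lead pot: 48 mm diameter, 85 mm high, loose, 1.3 kg. Origin: centre of its underside. To be left shut.
- tall_lid: Lid of the tall pot, 48 mm disc with the same knob; its knob's top is 119 mm above the tall pot's underside. Origin: centre of the underside of its plug. To be left alone.
- forceps: Steel forceps, 200 mm long along their y, 15 mm wide, 7 mm high, lying along the tray's far edge. Bystander.
- bell: Brass timer bell on a black foot, 80 mm diameter, 62 mm high, beside the clip stand. Origin: centre of its underside. Bystander.
- bulb: Frosted glass bulb in its lampholder, 72 mm diameter foot, 122 mm high, beside the clip stand. Origin: centre of its underside. Bystander.
- magnet: Black horseshoe magnet with its steel keeper, lying, 100 x 66 mm, 16 mm high, beside the clip stand. Bystander.
- bar_weight: Black iron bar weight, 34 x 120 mm (its x, y), 34 mm high, with a knob to 52 mm; on the far left of the bench. Bystander.
Not all that is in view belongs to the job. Leave any purple or turquoise look-alike of the pot_lid alone.

How it is judged:
By the outcome, as a careful person would: the job done as asked, in the order asked, and still so for the second after the job is handed in, while the arm keeps its last pose, push and grip.
It also fails if it takes over 61 s, if anything falls off the work surface, if the arm or the gripper's body presses on something with over 40 N, if the wrist force passes 120 N, or if a joint passes its speed limit or range.

## Robot

A 6-joint arm with a two-finger parallel gripper is mounted at the origin on the work surface. World frame = base frame: x ahead of the robot, y to its left, z up, the work surface at z = 0. Lengths are in m, angles in rad, forces in N, time in s.
With the tool pointing down it reaches from about 0.3 to 0.875 m from the base axis. Payload 6.4 kg.
Tool frame: the origin (TCP) lies between the finger pads, 19 mm behind the fingertips; this is the grasp point; z points along the fingers, y is the direction in which the jaws open and shut (so a half turn about z gives the same grasp; the last joint's range is limited). The gripper opens to 85 mm and grips with 20 to 120 N. Pads are 22 mm wide; open, the fingers measure 114 mm over their backs; the gripper's body (76 mm by 85 mm) begins 54 mm behind the grasp point. The pads swing forward as they close: fully open they stand 13 mm farther back than shut.
Start: joints at [1.026, 0.181, 1.607, -0, 1.354, -0.206], TCP at [0.191, 0.542, 0.25] pointing down, gripper open.
Joint ranges: [-2.99, 2.99], [-0.89, 2.07], [0.3, 2.58], [-1.14, 4.28], [0, 2.63], [-3.12, 3.12]. Speed limits (rad/s): [2.57, 2.57, 3.01, 3.14, 3.14, 3.14].

## Interface

Orientations are given as a unit quaternion [w, x, y, z].
In Python, from bench import ctrl gives the robot as it stands. The module is installed in compiled form; this text tells all that it offers.
- The arm moves only by the tool drive_tool, never from a script. Its argument "deltas" is a list of rows, each an object with "slide": the shift along the tool's x, y, z as a fraction of full scale, a list of three; "delta_rot": the turn, a rotation vector about the tool's x, y, z as a fraction of full scale, a list of three; "hand": the opening, from 0 (shut) to 1 (fully open). In form: [{"slide": [tx, ty, tz], "delta_rot": [wx, wy, wz], "hand": hand}, ...]. A call has exactly 5 rows; each row shifts and turns the commanded pose from where the row before left it, along the tool's axes as they then stand; what a row does not reach is not made up. Full scale, the value 1, is 50 mm for a shift and 180 degrees for a turn. A row lasts 1/8 s, in which the tool goes at most 62.5 mm and 10.7 degrees, less where a joint would pass 70% of its speed; a pose out of reach is approached as far as the arm can. A call with a number of a shift or a turn outside -1 to 1 is refused whole. A call with a gripper value outside its range is refused whole. The fingers move at their own pace and stop on an object; the grip force is fixed at half the most. Time passes only in rows, so rows that do not move let the fingers close, or fill a call up. It gives the time, the measured TCP pose, the force and the opening at its end, in the units of the state.
- ctrl.get_obs(): the state, without advancing time (a new reading comes with each control period).
- ctrl.camera(name): name is "scene" or "top" or "wrist"; returns a dict with "frame" (400x640x3 uint8, red, green, blue), "mtx" (3x3 intrinsics, pixels), "dist" ([k1, k2, p1, p2, k3] as OpenCV has them; the pictures are not rectified), "R" (3x3) and "t" (3): a world point X has camera coordinates R X + t. Camera axes: x right, y down, z forward; pixel columns grow to the right and rows downward; lengths in m; the calibration is good to about 2 mm. A picture is of the moment at which its call begins. There is no depth.
- ctrl.hand_in(): hands the job in, once; it reports no verdict.
The state is a dict: "time_s": time; "q": joint angles; "dq": joint speeds; "joint_efforts": joint torques, N m; "eef_pos": TCP position; "eef_rot": TCP orientation; "wrist_force": force on the tool from outside, world axes, zero at the start; "torque": the same for the moment, N m; "opening": opening from 0.0 (shut) to 1.0 (fully open).
Only numpy, scipy, OpenCV 4.12 (cv2) and the standard library are available. Lean on these libraries where they do the work, as an engineer would, in place of code of your own. Each camera call takes 0.05 s, during which the arm holds its last target.

## Working session

There is one attempt and no reset: what is moved stays moved. The work goes in short steps, Python scripts to look and compute and a tool call to move; the robot and the scene stay as the last step left them, time stands still between calls to the robot, and variables do not carry over. Pictures are saved under pics/ and viewed, and the job is handed in when it is done.

Besides the shell and the picture viewer there is one more tool, called after ">>>" in YAML: its name, and indented under it one key for each argument. drive_tool: Moves the arm, as the interface text tells. Its arguments: {"type":"object","properties":{"deltas":{"type":"array","items":{"type":"object","properties":{"slide":{"type":"array","items":{"type":"number"}},"delta_rot":{"type":"array","items":{"type":"number"}},"hand":{"type":"number"}}}}},"required":["deltas"]}

```bash
mkdir -p pics
python3 - <<'E'
from bench import ctrl
import cv2,numpy as np
o=ctrl.get_obs()
for k in o: print(k,np.round(o[k],3))
for n in ["scene","top","wrist"]:
    c=ctrl.camera(n); cv2.imwrite(f"pics/{n}0.png",cv2.cvtColor(c["frame"],cv2.COLOR_RGB2BGR))
    print(n,c["mtx"].round(1).tolist(),np.round(c["dist"],3),c["R"].round(3).tolist(),np.round(c["t"],3), (-c["R"].T@c["t"]).round(3))
E
```

```text
time_s 0.0
q [ 1.026  0.182  1.608 -0.     1.354 -0.206]
dq [-0.     0.     0.     0.    -0.002 -0.   ]
joint_efforts [ 1.0000e-03 -4.4488e+01 -3.5133e+01 -0.0000e+00  9.0000e-03 -0.0000e+00]
eef_pos [0.191 0.542 0.249]
eef_rot [-0.     0.169  0.986 -0.001]
wrist_force [-0.464 -0.482 -0.399]
torque [-0.022 -0.006 -0.018]
opening 1.001
scene [[385.7, 0.0, 324.0], [0.0, 385.7, 199.6], [0.0, 0.0, 1.0]] [0.024 0.    0.    0.    0.   ] [[-0.498, 0.867, 0.004], [0.706, 0.407, -0.579], [-0.504, -0.286, -0.815]] [ 0.224 -0.382  1.395] [1.084 0.36  0.916]
top [[382.1, 0.0, 315.6], [0.0, 382.1, 204.1], [0.0, 0.0, 1.0]] [0.019 0.    0.    0.    0.   ] [[0.022, -1.0, 0.0], [-0.997, -0.022, -0.08], [0.08, 0.001, -0.997]] [0.055 0.583 0.888] [0.51  0.066 0.931]
wrist [[289.7, 0.0, 320.5], [0.0, 289.7, 194.6], [0.0, 0.0, 1.0]] [-0.04  0.    0.    0.    0.  ] [[0.333, 0.943, -0.001], [0.909, -0.32, 0.267], [0.251, -0.09, -0.964]] [-0.573 -0.035  0.378] [0.127 0.563 0.373]
```

View pics/top0.png

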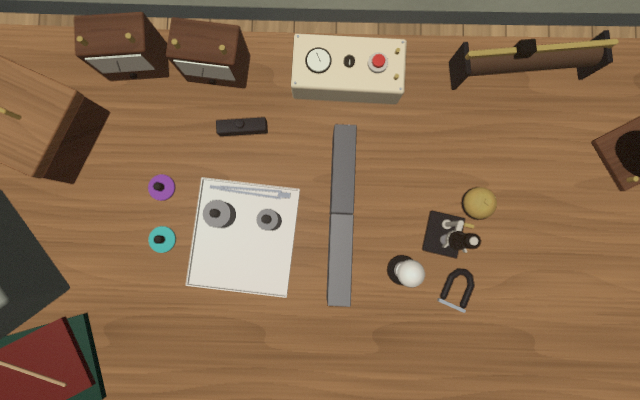

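View pics/scene0.png

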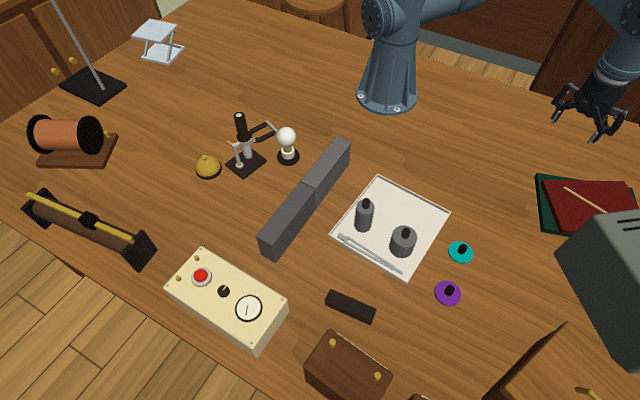

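View pics/wrist0.png

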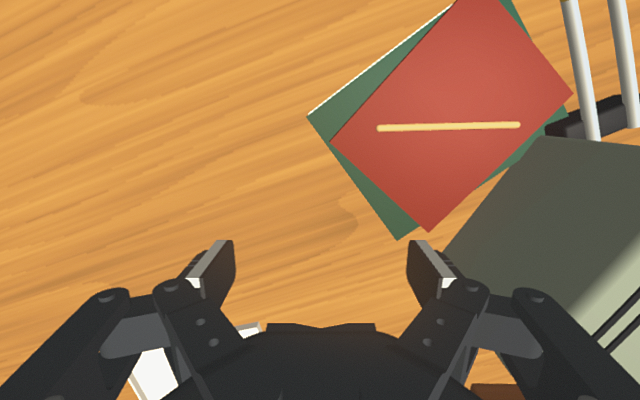

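Run:
```python
import cv2,numpy as np
t=cv2.imread("pics/top0.png");s=cv2.imread("pics/scene0.png")
def crop(im,x,y,w,h,f,n): cv2.imwrite(n,cv2.resize(im[y:y+h,x:x+w],None,fx=f,fy=f,interpolation=cv2.INTER_CUBIC))
a=cv2.resize(t[165:300,130:310],None,fx=4,fy=4,interpolation=cv2.INTER_CUBIC); cv2.imwrite("pics/a.png",a)
crop(t,380,170,130,145,4,"pics/b.png")
crop(s,320,165,160,140,5,"pics/c.png")
crop(s,185,95,170,110,4,"pics/d.png")
```

```text
(no output)
```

View pics/a.png

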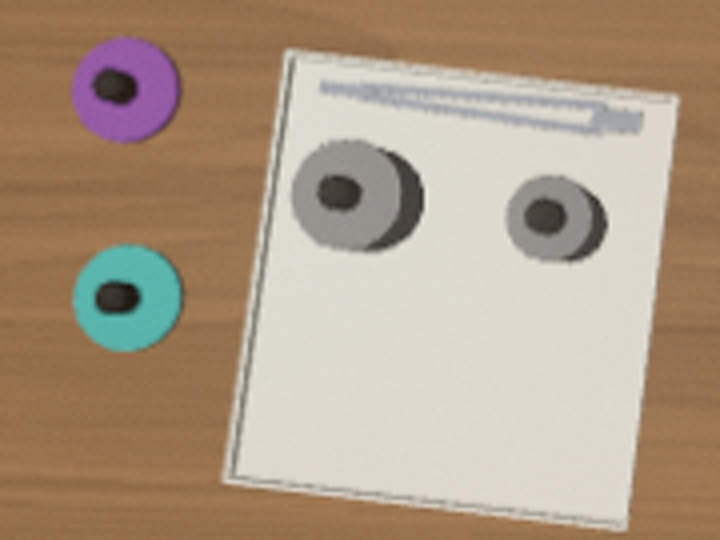

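View pics/b.png

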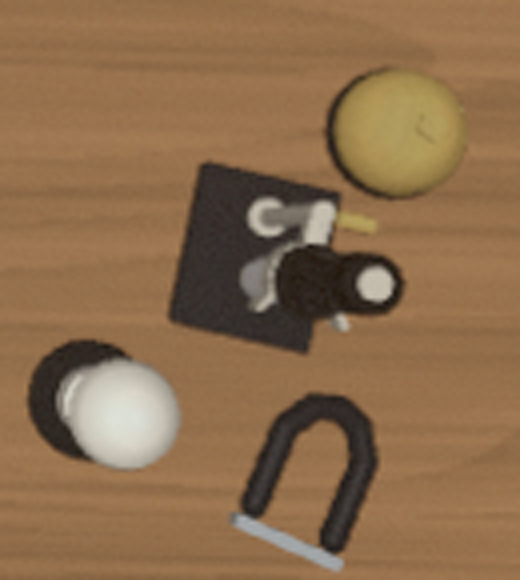

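View pics/c.png

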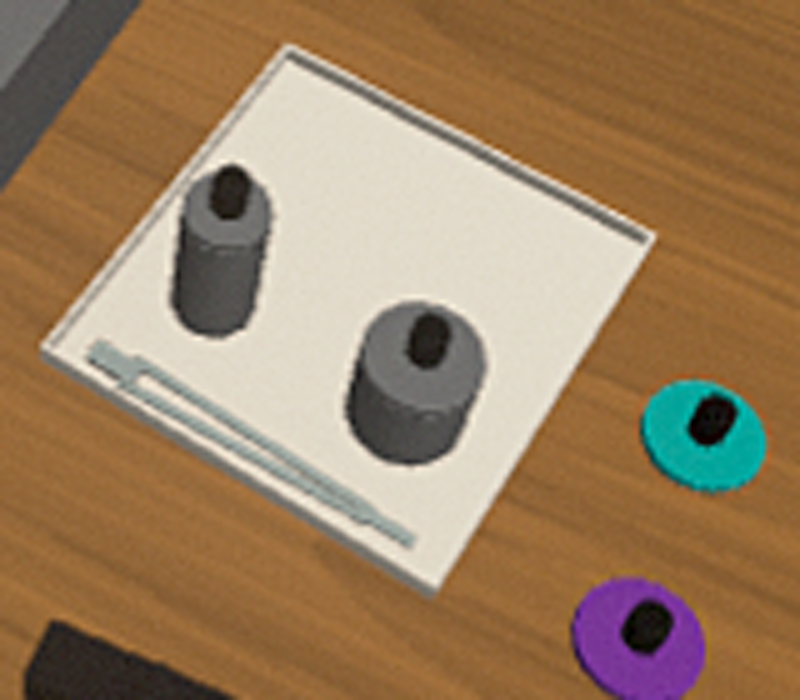

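View pics/d.png

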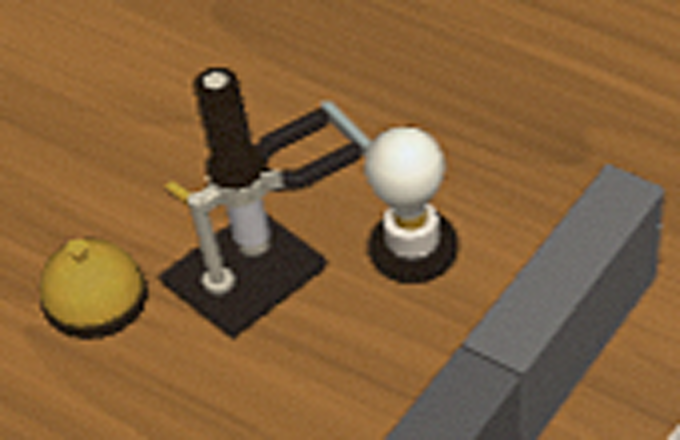

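```bash
cat > h.py <<'E'
from bench import ctrl
import cv2,numpy as np
from scipy.spatial.transform import Rotation as Ro
def cams(*n): return {k:ctrl.camera(k) for k in n}
def norm(c,p): return cv2.undistortPoints(np.array([[p]],float),c["mtx"],np.array(c["dist"]))[0,0]
def tri(c1,p1,c2,p2):
    P=[np.c_[c["R"],c["t"]] for c in(c1,c2)]
    X=cv2.triangulatePoints(P[0],P[1],norm(c1,p1),norm(c2,p2)).ravel(); X=X[:3]/X[3]
    return X,[np.round(proj(c,X)-p,1) for c,p in((c1,p1),(c2,p2))]
def proj(c,X): return cv2.projectPoints(np.array([X],float),cv2.Rodrigues(c["R"])[0],np.array(c["t"],float),c["mtx"],np.array(c["dist"]))[0][0,0]
def atz(c,p,z):
    n=norm(c,p);d=c["R"].T@np.r_[n,1];o=-c["R"].T@c["t"];return o+d*(z-o[2])/d[2]
def cr(x,y,x0,y0,f): return np.array([(x+.5)/f-.5+x0,(y+.5)/f-.5+y0])
def save(im,n,box=None,f=1):
    im=cv2.cvtColor(im,cv2.COLOR_RGB2BGR)
    if box: x,y,w,h=box; im=im[y:y+h,x:x+w]
    cv2.imwrite(n,cv2.resize(im,None,fx=f,fy=f,interpolation=cv2.INTER_CUBIC))
E
python3 - <<'E'
from h import *
c=cams("top","scene");T,S=c["top"],c["scene"]
A=lambda x,y:cr(x,y,130,165,4);B=lambda x,y:cr(x,y,380,170,4);C=lambda x,y:cr(x,y,320,165,5);D=lambda x,y:cr(x,y,185,95,4)
for n,p,q in [("squat knob top",A(336,193),C(433,325)),("squat disc top",A(346.5,195),C(423,355)),("tall knob",A(543,215),C(232,180)),
 ("tall disc",A(548,218),C(226,207)),("probe top",B(377,284),D(215,80)),("tray farleft",A(288,52),C(435,592)),("farright",A(678,97),C(43,348)),("nearleft",A(225,482),C(655,236)),("nearright",A(627,527),C(287,45)),
 ("bulb",B(130,412),D(405,165)),("bell",B(400,130),D(93,280))]:
    X,e=tri(T,p,S,q);print(n,X.round(4),e)
for n,p in [("wall near L",(329,305)),("near R",(350,305)),("far L",(336,125)),("far R",(356,125))]: print(n,atz(T,p,.1).round(3))
for n,p in [("base",(206,163)),("b",(340,193)),("b",(308,353)),("b",(170,320))]: print(n,atz(T,B(*p),.012).round(4))
print("turq",atz(T,A(127,298),.012),"purp",atz(T,A(126,90),.012))
E
```

```text
squat knob top [0.5519 0.2923 0.0911] [array([-0.6,  0.3]), array([-0.5,  0. ])]
squat disc top [0.5526 0.2932 0.0634] [array([-0.3,  0.1]), array([-0.3,  0. ])]
tall knob [0.5414 0.1739 0.1196] [array([-0.3,  0.1]), array([-0.3,  0. ])]
tall disc [0.5411 0.1737 0.095 ] [array([ 0., -0.]), array([ 0., -0.])]
probe top [ 0.5048 -0.2388  0.1895] [array([-0.3,  0.1]), array([-0.2, -0. ])]
tray farleft [0.6415 0.3472 0.0077] [array([-0.4,  0.2]), array([-0.4,  0. ])]
farright [0.6188 0.1091 0.0113] [array([-0.4,  0.2]), array([-0.4, -0. ])]
nearleft [0.3834 0.3714 0.0108] [array([-0.4,  0.2]), array([-0.3,  0.1])]
nearright [0.3621 0.1329 0.0119] [array([-0.5,  0.2]), array([-0.4,  0. ])]
bulb [ 0.4314 -0.1431  0.0931] [array([-0.9,  0.4]), array([-0.7, -0.1])]
bell [ 0.5952 -0.3215  0.0237] [array([-0.3,  0.1]), array([-0.2, -0.1])]
wall near L [0.361 0.034 0.1  ]
near R [ 0.362 -0.011  0.1  ]
far L [0.753 0.026 0.1  ]
far R [ 0.754 -0.018  0.1  ]
base [ 0.5741 -0.2109  0.012 ]
b [ 0.5579 -0.2909  0.012 ]
b [ 0.4621 -0.271   0.012 ]
b [ 0.4797 -0.1892  0.012 ]
turq [0.49103058 0.43392149 0.012     ] purp [0.61595555 0.44133387 0.012     ]
```

>>> drive_tool:
  deltas:
    - {"slide":[0,0,0],"delta_rot":[0,0,-0.054],"hand":1}
    - {"slide":[0,0,0],"delta_rot":[0,0,-0.054],"hand":1}
    - {"slide":[-0.3,-0.2,0],"delta_rot":[0,0,0],"hand":1}
    - {"slide":[-0.6,-0.4,0],"delta_rot":[0,0,0],"hand":1}
    - {"slide":[-0.6,-0.4,0],"delta_rot":[0,0,0],"hand":1}

```text
time_s: 0.88
eef_pos: [0.2675, 0.4912, 0.2499]
eef_rot: [0.0, 0.002, 1.0, -0.0]
wrist_force: [0.8, -0.0, 0.4]
opening: 1.003
```

>>> drive_tool:
  deltas:
    - {"slide":[-0.6,-0.4,0],"delta_rot":[0,0,0],"hand":1}
    - {"slide":[-0.6,-0.4,0],"delta_rot":[0,0,0],"hand":1}
    - {"slide":[-0.6,-0.4,0],"delta_rot":[0,0,0],"hand":1}
    - {"slide":[-0.6,-0.4,0],"delta_rot":[0,0,0],"hand":1}
    - {"slide":[-0.6,-0.4,0],"delta_rot":[0,0,0],"hand":1}

```text
time_s: 1.5
eef_pos: [0.4177, 0.3906, 0.25]
eef_rot: [0.0, 0.002, 1.0, -0.0]
wrist_force: [-0.1, -0.4, -0.3]
opening: 0.998
```

>>> drive_tool:
  deltas:
    - {"slide":[-0.6,-0.4,0],"delta_rot":[0,0,0],"hand":1}
    - {"slide":[-0.6,-0.4,0],"delta_rot":[0,0,0],"hand":1}
    - {"slide":[-0.6,-0.4,0],"delta_rot":[0,0,0],"hand":1}
    - {"slide":[-0.6,-0.4,0],"delta_rot":[0,0,0],"hand":1}
    - {"slide":[-0.2,-0.3,0],"delta_rot":[0,0,0],"hand":1}

```text
time_s: 2.12
eef_pos: [0.5478, 0.2953, 0.2497]
eef_rot: [-0.0, 0.002, 1.0, -0.0]
wrist_force: [-0.1, 0.5, -0.1]
opening: 0.999
```

Run:
```python
from h import *
c=cams("wrist")["wrist"]; save(c["frame"],"pics/w1.png")
np.savez("w1.npz",**{k:np.array(c[k]) for k in("mtx","dist","R","t")})
print(proj(c,[.552,.2925,.092]),proj(c,[.552,.2925,.066]),ctrl.get_obs()["eef_pos"])
```

```text
[319.35678009 188.86054249] [319.44511576 182.93389899] [0.54813738 0.29395873 0.24964367]
```

View pics/w1.png

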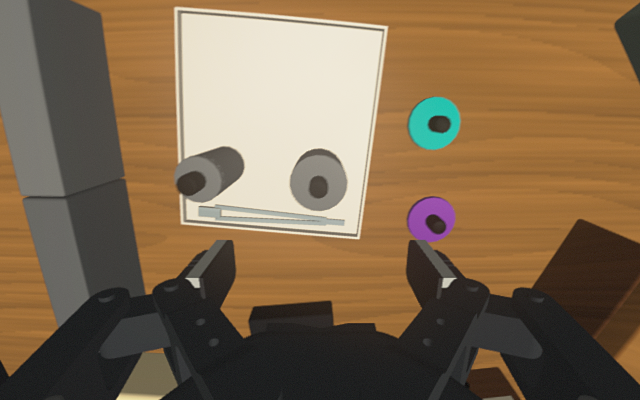

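Run:
```python
import cv2
im=cv2.imread("pics/w1.png")[140:220,270:370]
cv2.imwrite("pics/w1z.png",cv2.resize(im,None,fx=7,fy=7,interpolation=cv2.INTER_CUBIC))
```

```text
(no output)
```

View pics/w1z.png

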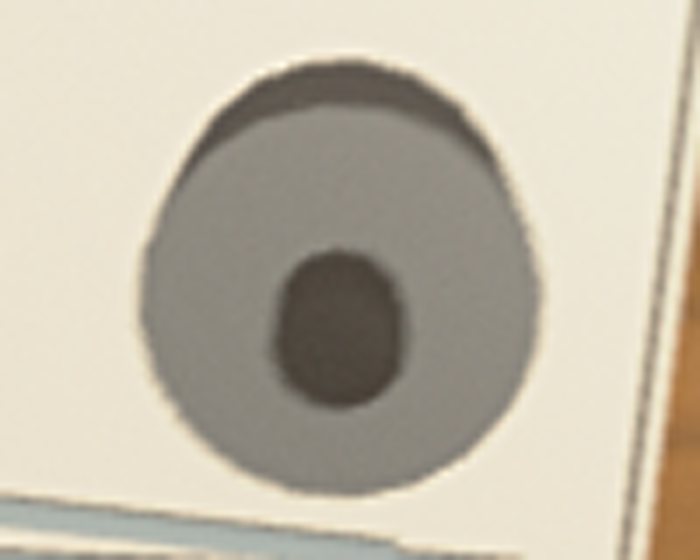

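>>> drive_tool:
  deltas:
    - {"slide":[-0.078,-0.046,0.5],"delta_rot":[0,0,0],"hand":1}
    - {"slide":[0,0,0.6],"delta_rot":[0,0,0],"hand":0.8}
    - {"slide":[0,0,0.6],"delta_rot":[0,0,0],"hand":0.6}
    - {"slide":[0,0,0.5],"delta_rot":[0,0,0],"hand":0.5}
    - {"slide":[0,0,0.4],"delta_rot":[0,0,0],"hand":0.5}

```text
time_s: 2.8
eef_pos: [0.549, 0.2954, 0.1189]
eef_rot: [-0.001, 0.0, 1.0, -0.0]
wrist_force: [0.2, 0.5, -0.3]
opening: 0.499
```

>>> drive_tool:
  deltas:
    - {"slide":[0,0,0.3],"delta_rot":[0,0,0],"hand":0.5}
    - {"slide":[0,0,0.2],"delta_rot":[0,0,0],"hand":0.5}
    - {"slide":[0,0,0.1],"delta_rot":[0,0,0],"hand":0.5}
    - {"slide":[0,0,0],"delta_rot":[0,0,0],"hand":0.5}
    - {"slide":[0,0,0],"delta_rot":[0,0,0],"hand":0.5}

```text
time_s: 3.42
eef_pos: [0.5506, 0.2954, 0.0907]
eef_rot: [0.001, -0.0, 1.0, 0.0]
wrist_force: [-0.3, -0.1, 0.5]
opening: 0.499
```

Run:
```python
from h import *
c=cams("wrist","scene"); save(c["wrist"]["frame"],"pics/w2.png");save(c["scene"]["frame"],"pics/s2.png",(340,150,160,120),5)
print(ctrl.get_obs()["eef_pos"])
```

```text
[0.55057774 0.29536577 0.09068651]
```

View pics/w2.png

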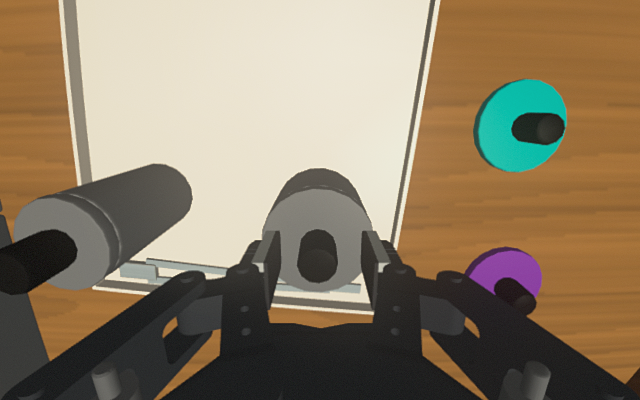

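View pics/s2.png

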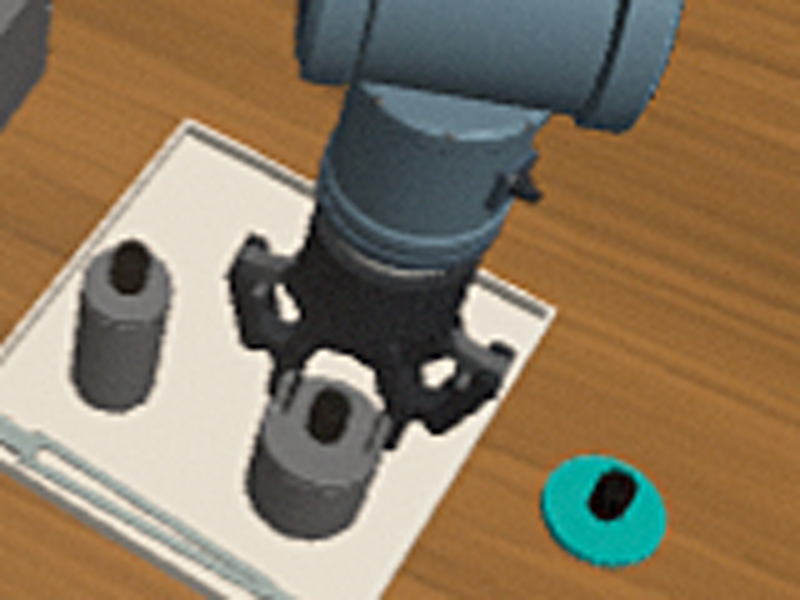

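>>> drive_tool:
  deltas:
    - {"slide":[-0.03,-0.035,0.03],"delta_rot":[0,0,0],"hand":0.5}
    - {"slide":[0,0,0.02],"delta_rot":[0,0,0],"hand":0.4}
    - {"slide":[0,0,0],"delta_rot":[0,0,0],"hand":0.3}
    - {"slide":[0,0,0],"delta_rot":[0,0,0],"hand":0.0}
    - {"slide":[0,0,0],"delta_rot":[0,0,0],"hand":0.0}

```text
time_s: 4.15
eef_pos: [0.5517, 0.2936, 0.0876]
eef_rot: [0.0, -0.0, 1.0, 0.0]
wrist_force: [-0.1, 0.3, -0.3]
opening: 0.213
```

>>> drive_tool:
  deltas:
    - {"slide":[0,0,0],"delta_rot":[0,0,0],"hand":0}
    - {"slide":[0,0,0],"delta_rot":[0,0,0],"hand":0}
    - {"slide":[0,0,0],"delta_rot":[0,0,0],"hand":0}
    - {"slide":[0,0,0],"delta_rot":[0,0,0],"hand":0.0}
    - {"slide":[0,0,0],"delta_rot":[0,0,0],"hand":0.0}

```text
time_s: 4.78
eef_pos: [0.5518, 0.2935, 0.0876]
eef_rot: [0.0, -0.0, 1.0, 0.0]
wrist_force: [-0.0, 0.1, 2.2]
opening: 0.209
```

>>> drive_tool:
  deltas:
    - {"slide":[0,0,-0.1],"delta_rot":[0,0,0],"hand":0}
    - {"slide":[0,0,-0.2],"delta_rot":[0,0,0],"hand":0}
    - {"slide":[0,0,-0.3],"delta_rot":[0,0,0],"hand":0}
    - {"slide":[0,0,-0.2],"delta_rot":[0,0,0],"hand":0}
    - {"slide":[0,0,-0.1],"delta_rot":[0,0,0],"hand":0}

```text
time_s: 5.4
eef_pos: [0.5522, 0.2936, 0.1339]
eef_rot: [0.001, -0.0, 1.0, 0.0]
wrist_force: [-0.0, -0.3, -2.5]
opening: 0.207
```

Run:
```python
from h import *
c=cams("scene"); save(c["scene"]["frame"],"pics/s3.png",(340,150,160,120),5)
print(ctrl.get_obs()["eef_pos"])
```

```text
[0.55227064 0.29368755 0.13414835]
```

View pics/s3.png

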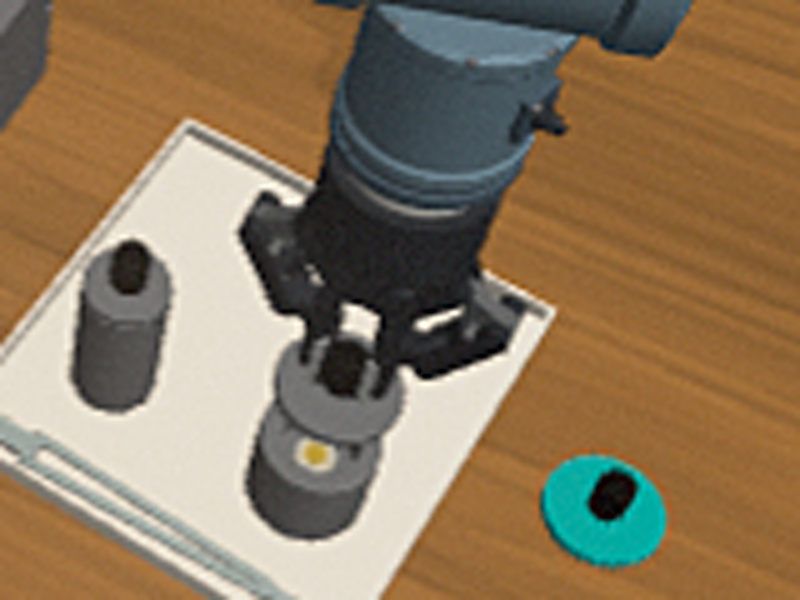

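>>> drive_tool:
  deltas:
    - {"slide":[0.3,-0.1,0],"delta_rot":[0,0,0],"hand":0}
    - {"slide":[0.6,-0.2,0],"delta_rot":[0,0,0],"hand":0}
    - {"slide":[0.6,-0.2,0],"delta_rot":[0,0,0],"hand":0}
    - {"slide":[0.6,-0.17,0],"delta_rot":[0,0,0],"hand":0}
    - {"slide":[0.34,-0.1,0],"delta_rot":[0,0,0],"hand":0}

```text
time_s: 6.08
eef_pos: [0.4278, 0.2545, 0.1321]
eef_rot: [-0.001, -0.0, 1.0, -0.0]
wrist_force: [1.0, -0.4, -2.5]
opening: 0.215
```

>>> drive_tool:
  deltas:
    - {"slide":[0,0,0.2],"delta_rot":[0,0,0],"hand":0}
    - {"slide":[0,0,0.4],"delta_rot":[0,0,0],"hand":0}
    - {"slide":[0,0,0.5],"delta_rot":[0,0,0],"hand":0}
    - {"slide":[0,0,0.4],"delta_rot":[0,0,0],"hand":0}
    - {"slide":[0,0,0.15],"delta_rot":[0,0,0],"hand":0}

```text
time_s: 6.7
eef_pos: [0.4293, 0.2547, 0.0483]
eef_rot: [-0.001, -0.0, 1.0, -0.0]
wrist_force: [0.6, 0.8, -2.6]
opening: 0.21
```

>>> drive_tool:
  deltas:
    - {"slide":[0,0,0],"delta_rot":[0,0,0],"hand":0}
    - {"slide":[0,0,0.04],"delta_rot":[0,0,0],"hand":0}
    - {"slide":[0,0,0.04],"delta_rot":[0,0,0],"hand":0}
    - {"slide":[0,0,0.02],"delta_rot":[0,0,0],"hand":0}
    - {"slide":[0,0,0],"delta_rot":[0,0,0],"hand":0}

```text
time_s: 7.32
eef_pos: [0.4297, 0.2549, 0.0451]
eef_rot: [0.0, -0.0, 1.0, 0.0]
wrist_force: [-0.0, 0.4, -2.9]
opening: 0.209
```

Run:
```python
from h import *
c=cams("scene","wrist"); save(c["scene"]["frame"],"pics/s4.png",(340,130,160,120),5);save(c["wrist"]["frame"],"pics/w4.png")
o=ctrl.get_obs();print(o["eef_pos"],o["wrist_force"])
```

```text
[0.42971743 0.25492848 0.04513102] [-0.76658329 -0.25524576 -2.3897131 ]
```

View pics/s4.png

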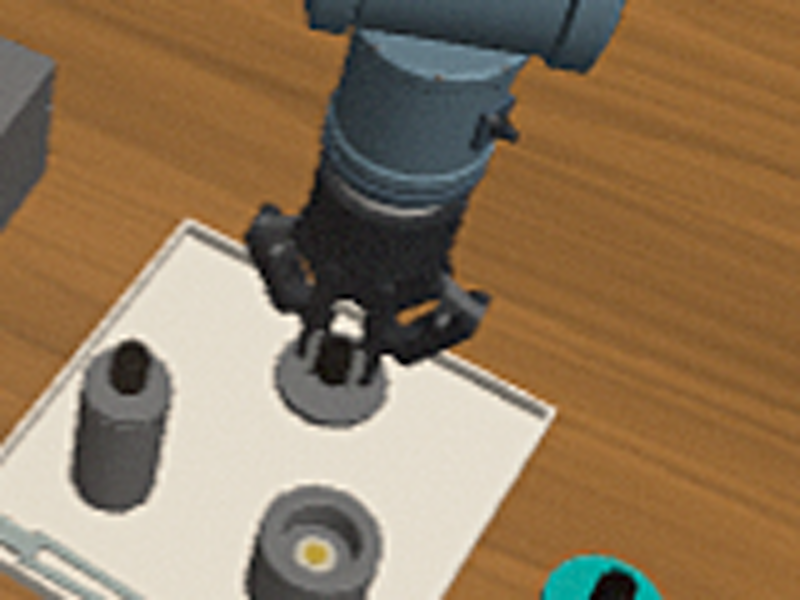

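View pics/w4.png

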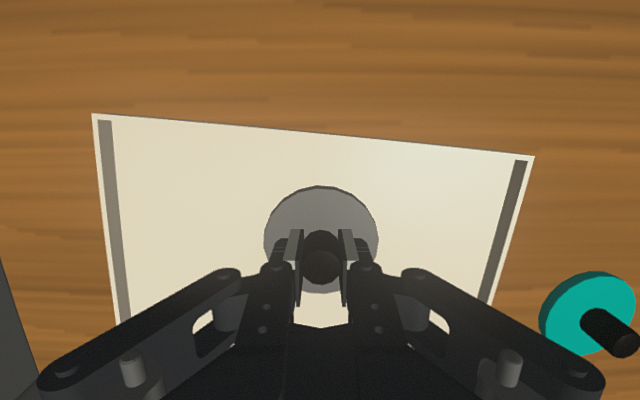

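>>> drive_tool:
  deltas:
    - {"slide":[0,0,0.04],"delta_rot":[0,0,0],"hand":0}
    - {"slide":[0,0,0.03],"delta_rot":[0,0,0],"hand":0}
    - {"slide":[0,0,0.02],"delta_rot":[0,0,0],"hand":0}
    - {"slide":[0,0,0],"delta_rot":[0,0,0],"hand":0}
    - {"slide":[0,0,0],"delta_rot":[0,0,0],"hand":0}

```text
time_s: 8.05
eef_pos: [0.4296, 0.2549, 0.0405]
eef_rot: [-0.0, -0.0, 1.0, -0.0]
wrist_force: [0.4, 0.0, -2.3]
opening: 0.213
```

>>> drive_tool:
  deltas:
    - {"slide":[0,0,0.015],"delta_rot":[0,0,0],"hand":0}
    - {"slide":[0,0,0.015],"delta_rot":[0,0,0],"hand":0}
    - {"slide":[0,0,0],"delta_rot":[0,0,0],"hand":0}
    - {"slide":[0,0,0],"delta_rot":[0,0,0],"hand":0}
    - {"slide":[0,0,0],"delta_rot":[0,0,0],"hand":0}

```text
time_s: 8.68
eef_pos: [0.4297, 0.2549, 0.039]
eef_rot: [0.0, -0.0, 1.0, 0.0]
wrist_force: [-0.4, 0.2, -1.7]
opening: 0.21
```

>>> drive_tool:
  deltas:
    - {"slide":[0,0,0.01],"delta_rot":[0,0,0],"hand":0}
    - {"slide":[0,0,0.01],"delta_rot":[0,0,0],"hand":0}
    - {"slide":[0,0,0],"delta_rot":[0,0,0],"hand":0}
    - {"slide":[0,0,0],"delta_rot":[0,0,0],"hand":0}
    - {"slide":[0,0,0],"delta_rot":[0,0,0],"hand":0}

```text
time_s: 9.3
eef_pos: [0.4298, 0.2549, 0.0386]
eef_rot: [0.0, -0.0, 1.0, -0.0]
wrist_force: [-2.1, -1.0, 4.5]
opening: 0.212
```

>>> drive_tool:
  deltas:
    - {"slide":[0,0,0],"delta_rot":[0,0,0],"hand":0.3}
    - {"slide":[0,0,0],"delta_rot":[0,0,0],"hand":0.4}
    - {"slide":[0,0,0],"delta_rot":[0,0,0],"hand":0.5}
    - {"slide":[0,0,0],"delta_rot":[0,0,0],"hand":0.55}
    - {"slide":[0,0,0],"delta_rot":[0,0,0],"hand":0.55}

```text
time_s: 9.93
eef_pos: [0.4297, 0.2549, 0.038]
eef_rot: [-0.0, -0.0, 1.0, 0.0]
wrist_force: [-1.2, 0.1, 0.6]
opening: 0.549
```

>>> drive_tool:
  deltas:
    - {"slide":[0,0,-0.1],"delta_rot":[0,0,0],"hand":0.55}
    - {"slide":[0,0,-0.3],"delta_rot":[0,0,0],"hand":0.55}
    - {"slide":[0,0,-0.6],"delta_rot":[0,0,0],"hand":0.55}
    - {"slide":[0,0,-0.8],"delta_rot":[0,0,0],"hand":0.8}
    - {"slide":[0,0,-0.8],"delta_rot":[0,0,0],"hand":1}

```text
time_s: 10.55
eef_pos: [0.4296, 0.2549, 0.1703]
eef_rot: [0.0, -0.0, 1.0, 0.0]
wrist_force: [-0.5, -0.4, -0.6]
opening: 0.943
```

>>> drive_tool:
  deltas:
    - {"slide":[0,0,-0.8],"delta_rot":[0,0,0],"hand":1}
    - {"slide":[0,0,-0.7],"delta_rot":[0,0,0],"hand":1}
    - {"slide":[0,0,-0.2],"delta_rot":[0,0,0],"hand":1}
    - {"slide":[0,0,0],"delta_rot":[0,0,0],"hand":1}
    - {"slide":[0,0,0],"delta_rot":[0,0,0],"hand":1}

```text
time_s: 11.18
eef_pos: [0.4288, 0.2546, 0.2514]
eef_rot: [-0.001, -0.0, 1.0, -0.0]
wrist_force: [-0.8, -0.5, -0.5]
opening: 1.0
```

Run:
```python
from h import *
c=cams("scene","wrist"); save(c["scene"]["frame"],"pics/s5.png",(340,150,160,120),5);save(c["wrist"]["frame"],"pics/w5.png")
w=c["wrist"];np.savez("w5.npz",**{k:np.array(w[k]) for k in("mtx","dist","R","t")})
o=ctrl.get_obs();print(o["eef_pos"],o["wrist_force"])
print(proj(c["wrist"],[.552,.292,.058]))
```

```text
[0.42883202 0.25461892 0.25136629] [ 0.21415086 -0.07802254 -0.01409344]
[352.11634263 275.57308983]
```

View pics/s5.png

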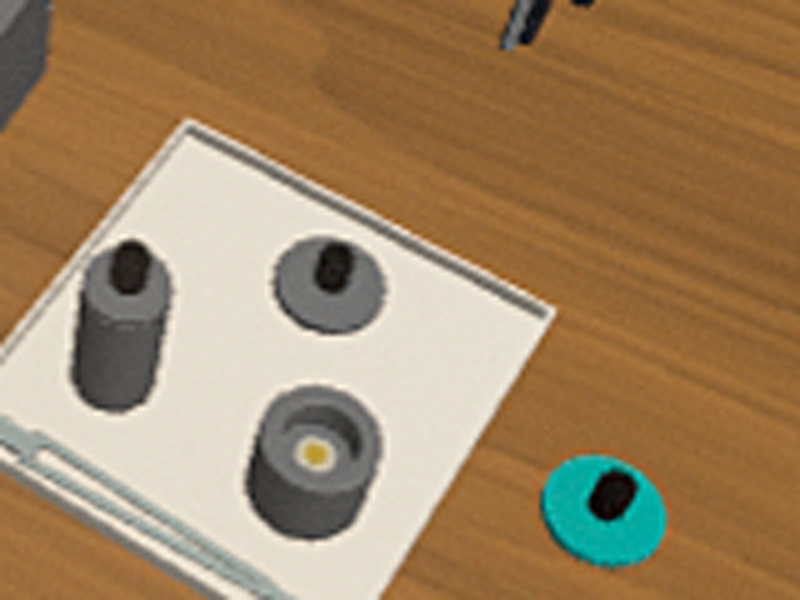

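View pics/w5.png

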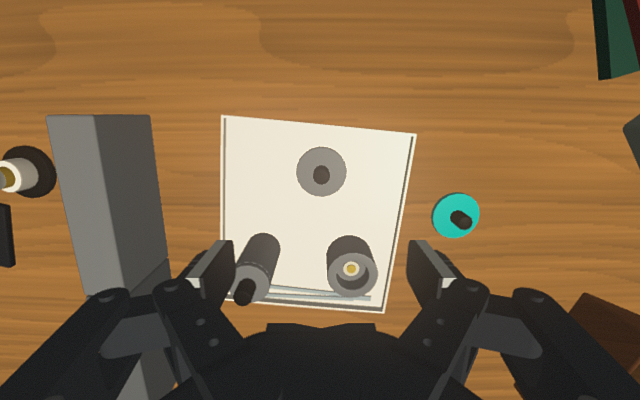

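Run:
```python
import cv2
im=cv2.imread("pics/w5.png")[225:305,310:395]
cv2.imwrite("pics/w5z.png",cv2.resize(im,None,fx=7,fy=7,interpolation=cv2.INTER_CUBIC))
```

```text
(no output)
```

View pics/w5z.png

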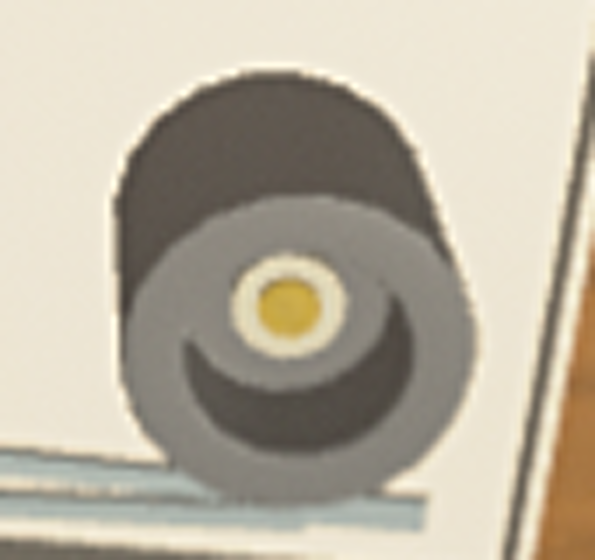

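>>> drive_tool:
  deltas:
    - {"slide":[-0.1,-0.3,-0.3],"delta_rot":[0,0,0],"hand":1}
    - {"slide":[-0.1,-0.5,-0.4],"delta_rot":[0,0,0],"hand":1}
    - {"slide":[-0.1,-0.7,-0.3],"delta_rot":[0,0,0],"hand":1}
    - {"slide":[-0.1,-0.8,0],"delta_rot":[0,0,0],"hand":1}
    - {"slide":[-0.1,-0.8,0],"delta_rot":[0,0,0],"hand":1}

```text
time_s: 11.9
eef_pos: [0.4551, 0.0979, 0.3041]
eef_rot: [0.001, -0.0, 1.0, -0.0]
wrist_force: [0.5, 0.7, -0.7]
opening: 0.995
```

>>> drive_tool:
  deltas:
    - {"slide":[-0.1,-0.8,0],"delta_rot":[0,0,0],"hand":1}
    - {"slide":[0,-0.8,0],"delta_rot":[0,0,0],"hand":1}
    - {"slide":[0,-0.8,0],"delta_rot":[0,0,0],"hand":1}
    - {"slide":[0,-0.8,0],"delta_rot":[0,0,0],"hand":1}
    - {"slide":[0,-0.8,0],"delta_rot":[0,0,0],"hand":1}

```text
time_s: 12.52
eef_pos: [0.4595, -0.1024, 0.3038]
eef_rot: [0.0, 0.0, 1.0, -0.0]
wrist_force: [-0.4, 0.7, 0.2]
opening: 1.0
```

>>> drive_tool:
  deltas:
    - {"slide":[0,-0.8,0],"delta_rot":[0,0,0],"hand":1}
    - {"slide":[0,-0.8,0],"delta_rot":[0,0,0],"hand":1}
    - {"slide":[0,-0.7,0],"delta_rot":[0,0,0],"hand":1}
    - {"slide":[0,-0.3,0],"delta_rot":[0,0,0],"hand":1}
    - {"slide":[0,0,0],"delta_rot":[0,0,0],"hand":1}

```text
time_s: 13.15
eef_pos: [0.4595, -0.231, 0.3032]
eef_rot: [-0.0, 0.001, 1.0, 0.0]
wrist_force: [-0.4, -0.1, -0.9]
opening: 0.999
```

Run:
```python
from h import *
c=cams("top","scene","wrist"); save(c["wrist"]["frame"],"pics/w6.png");save(c["top"]["frame"],"pics/t6.png",(180,170,130,130),6);save(c["scene"]["frame"],"pics/s6.png")
w=c["wrist"];np.savez("w6.npz",**{k:np.array(w[k]) for k in("mtx","dist","R","t")})
o=ctrl.get_obs();print(o["eef_pos"],o["wrist_force"])
for z in (.19,.113,.105): print(proj(w,[.5048,-.2388,z]))
```

```text
[ 0.45986589 -0.22913752  0.30309572] [-0.62376321  0.23677035  0.37045698]
[311.6599677  245.48936724]
[313.54948422 216.25245798]
[313.69897108 213.94245656]
```

View pics/w6.png

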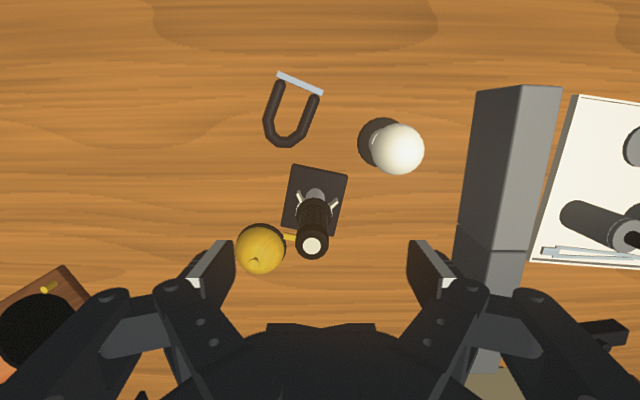

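View pics/t6.png

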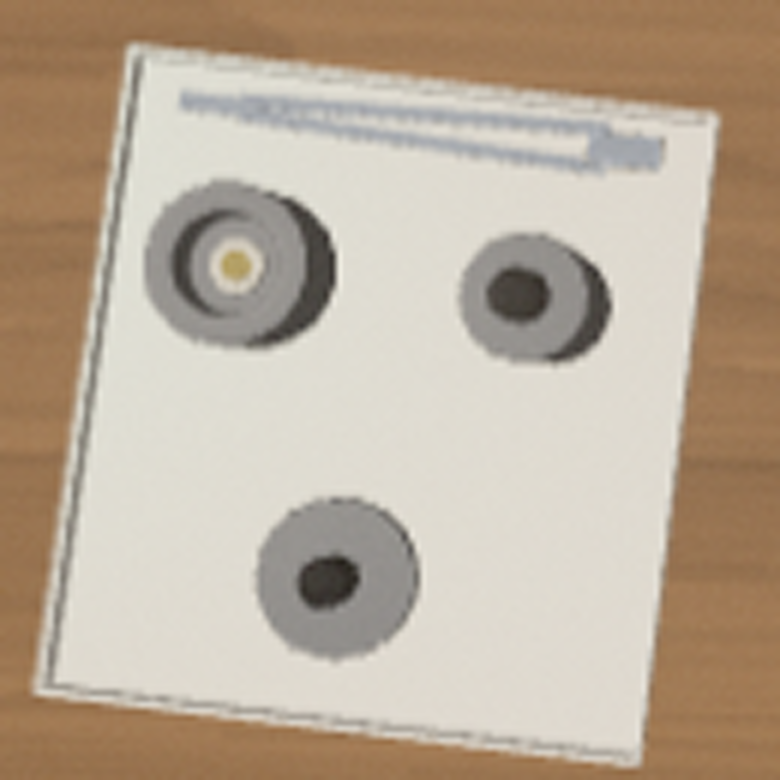

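Run:
```python
from h import *
im=cv2.imread("pics/w6.png")[150:275,260:370]
cv2.imwrite("pics/w6z.png",cv2.resize(im,None,fx=5,fy=5,interpolation=cv2.INTER_CUBIC))
L=lambda n:dict(np.load(n))
c=cams("top","scene");T,S=c["top"],c["scene"]
pt=cr(226,263.5,180,170,6);ps=cr(316,437,340,150,5);pw=cr(300,351,310,225,7);W=L("w5.npz")
for a in((T,pt,S,ps),(T,pt,W,pw),(S,ps,W,pw)): print(tri(*a))
for a in((T,pt),(S,ps),(W,pw)): print(atz(*a,.058))
w1=L("w1.npz");print(atz(w1,cr(341,300,270,140,7),.066))
```

```text
(array([0.55310989, 0.29191003, 0.05613798]), [array([ 0.1, -0.1]), array([ 0.1, -0. ])])
(array([0.55310958, 0.29275735, 0.05409731]), [array([-0., -0.]), array([-0.1, -0. ])])
(array([0.55258216, 0.29213707, 0.05518666]), [array([0.2, 0.1]), array([-0.5,  0.1])])
[0.55289666 0.29167534 0.058     ]
[0.55442025 0.29182604 0.058     ]
[0.55080247 0.2923481  0.058     ]
[0.55142891 0.29124031 0.066     ]
```

View pics/w6z.png

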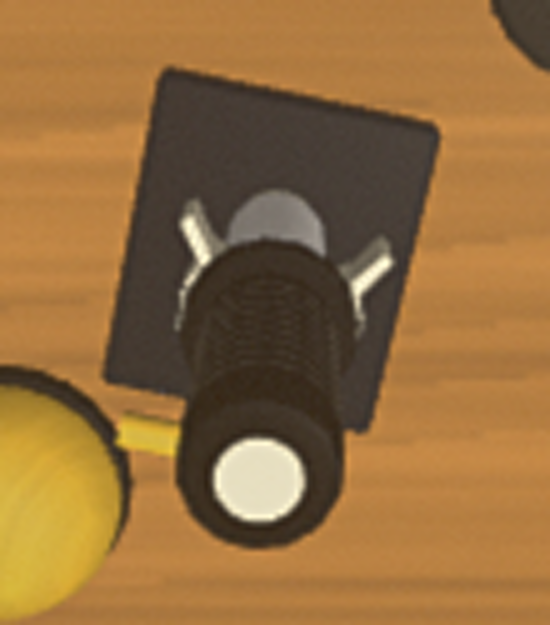

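>>> drive_tool:
  deltas:
    - {"slide":[-0.2,-0.05,0],"delta_rot":[0,0,0],"hand":1}
    - {"slide":[-0.4,-0.1,0],"delta_rot":[0,0,0],"hand":1}
    - {"slide":[-0.3,-0.03,0.1],"delta_rot":[0,0,0],"hand":1}
    - {"slide":[0,0,0.3],"delta_rot":[0,0,0],"hand":1}
    - {"slide":[0,0,0],"delta_rot":[0,0,0],"hand":1}

```text
time_s: 14.02
eef_pos: [0.5038, -0.238, 0.2804]
eef_rot: [-0.002, -0.0, 1.0, 0.001]
wrist_force: [-0.6, -0.2, -1.0]
opening: 0.999
```

Run:
```python
from h import *
c=cams("wrist"); save(c["wrist"]["frame"],"pics/w7.png")
for i in range(3): print(ctrl.get_obs()["eef_pos"],ctrl.get_obs()["q"])
print(proj(c["wrist"],[.5048,-.2388,.19]))
```

```text
[ 0.50400283 -0.23840565  0.281478  ] [-6.54649640e-01  1.18383371e-01  1.61338271e+00 -1.35107210e-04
  1.41293440e+00 -2.22604441e+00]
[ 0.50400283 -0.23840565  0.281478  ] [-6.54649640e-01  1.18383371e-01  1.61338271e+00 -1.35107210e-04
  1.41293440e+00 -2.22604441e+00]
[ 0.50400283 -0.23840565  0.281478  ] [-6.54649640e-01  1.18383371e-01  1.61338271e+00 -1.35107210e-04
  1.41293440e+00 -2.22604441e+00]
[321.23653569 206.8067986 ]
```

View pics/w7.png

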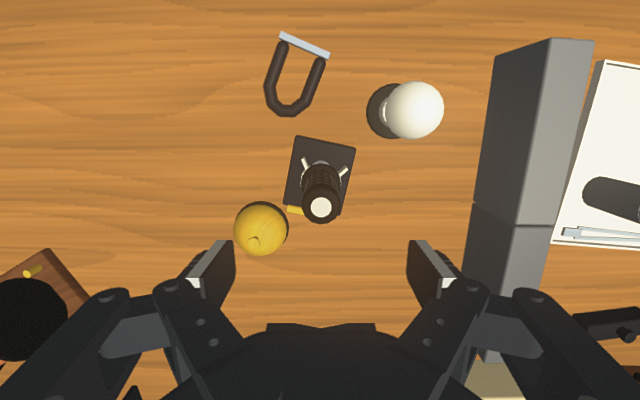

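>>> drive_tool:
  deltas:
    - {"slide":[-0.015,-0.01,0.4],"delta_rot":[0,0,0],"hand":1}
    - {"slide":[0,0,0.6],"delta_rot":[0,0,0],"hand":1}
    - {"slide":[0,0,0.6],"delta_rot":[0,0,0],"hand":1}
    - {"slide":[0,0,0.5],"delta_rot":[0,0,0],"hand":1}
    - {"slide":[0,0,0.3],"delta_rot":[0,0,0],"hand":0.9}

```text
time_s: 14.7
eef_pos: [0.5049, -0.2393, 0.162]
eef_rot: [-0.001, -0.0, 1.0, 0.0]
wrist_force: [0.3, 0.6, 0.1]
opening: 0.899
```

>>> drive_tool:
  deltas:
    - {"slide":[0,0,0.15],"delta_rot":[0,0,0],"hand":0.7}
    - {"slide":[0,0,0],"delta_rot":[0,0,0],"hand":0.6}
    - {"slide":[0,0,0],"delta_rot":[0,0,0],"hand":0.6}
    - {"slide":[0,0,0],"delta_rot":[0,0,0],"hand":0.55}
    - {"slide":[0,0,0],"delta_rot":[0,0,0],"hand":0.55}

```text
time_s: 15.32
eef_pos: [0.5059, -0.2397, 0.156]
eef_rot: [0.0, -0.0, 1.0, -0.0]
wrist_force: [0.4, 0.6, -0.6]
opening: 0.546
```

Run:
```python
from h import *
c=cams("wrist","scene"); save(c["wrist"]["frame"],"pics/w8.png",(200,120,250,180),3);save(c["scene"]["frame"],"pics/s8.png",(170,50,160,120),5)
for i in range(1): print(ctrl.get_obs()["eef_pos"],ctrl.get_obs()["eef_rot"])
```

```text
[ 0.50574757 -0.2396348   0.15577166] [ 1.74281701e-04 -2.71246785e-04  9.99999936e-01 -1.53466616e-04]
```

View pics/w8.png

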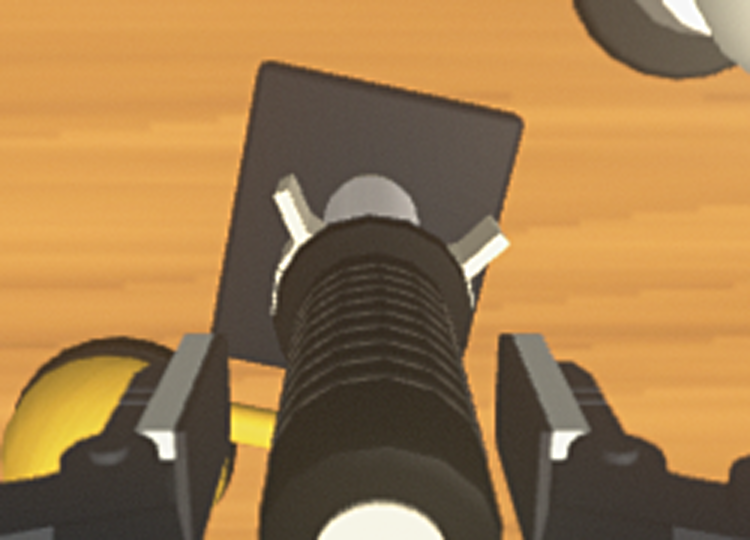

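View pics/s8.png

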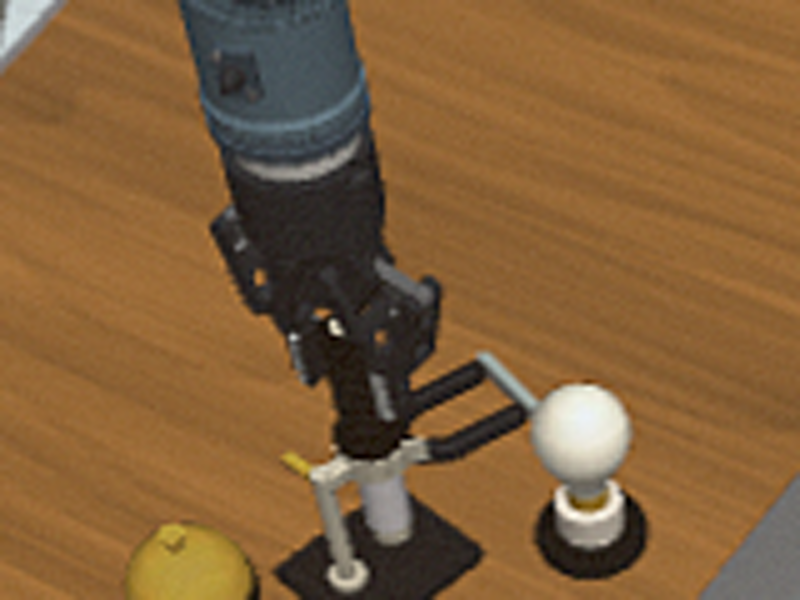

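>>> drive_tool:
  deltas:
    - {"slide":[0.01,0.036,0.04],"delta_rot":[0,0,0],"hand":0.55}
    - {"slide":[0,0,0],"delta_rot":[0,0,0],"hand":0.55}
    - {"slide":[0,0,0],"delta_rot":[0,0,0],"hand":0.55}
    - {"slide":[0,0,0],"delta_rot":[0,0,0],"hand":0.5}
    - {"slide":[0,0,0],"delta_rot":[0,0,0],"hand":0.46}

```text
time_s: 16.05
eef_pos: [0.5051, -0.2378, 0.1535]
eef_rot: [0.0, -0.0, 1.0, -0.0]
wrist_force: [-0.1, -0.0, -0.2]
opening: 0.46
```

Run:
```python
from h import *
c=cams("wrist"); save(c["wrist"]["frame"],"pics/w9.png",(200,120,250,180),3)
o=ctrl.get_obs()
for i in range(1): print(o["eef_pos"],o["opening"],o["wrist_force"])
```

```text
[ 0.50516568 -0.23779701  0.15352462] 0.46096313121471055 [-0.39473366  0.11929271  0.00995101]
```

View pics/w9.png

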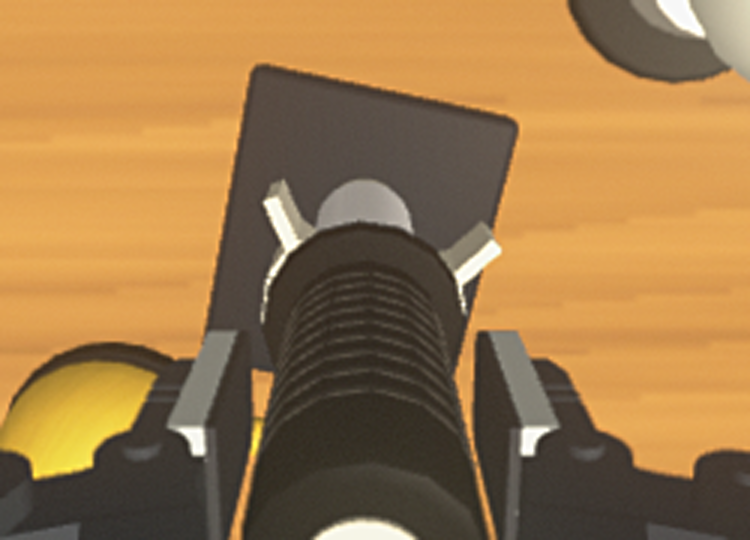

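>>> drive_tool:
  deltas:
    - {"slide":[0,0,0],"delta_rot":[0,0,0],"hand":0.4}
    - {"slide":[0,0,0],"delta_rot":[0,0,0],"hand":0.35}
    - {"slide":[0,0,0],"delta_rot":[0,0,0],"hand":0.3}
    - {"slide":[0,0,0],"delta_rot":[0,0,0],"hand":0}
    - {"slide":[0,0,0],"delta_rot":[0,0,0],"hand":0}

```text
time_s: 16.73
eef_pos: [0.5052, -0.2378, 0.1537]
eef_rot: [0.0, -0.0, 1.0, -0.0]
wrist_force: [-1.1, 1.1, 3.8]
opening: 0.349
```

>>> drive_tool:
  deltas:
    - {"slide":[0,0,0],"delta_rot":[0,0,0],"hand":0}
    - {"slide":[0,0,0],"delta_rot":[0,0,0],"hand":0}
    - {"slide":[0,0,0],"delta_rot":[0,0,0],"hand":0}
    - {"slide":[0,0,-0.04],"delta_rot":[0,0,0],"hand":0}
    - {"slide":[0,0,-0.06],"delta_rot":[0,0,0],"hand":0}

```text
time_s: 17.35
eef_pos: [0.5047, -0.2375, 0.1578]
eef_rot: [-0.001, -0.0, 1.0, 0.0]
wrist_force: [-0.5, 0.2, -1.5]
opening: 0.346
```

>>> drive_tool:
  deltas:
    - {"slide":[0,0,-0.1],"delta_rot":[0,0,0],"hand":0}
    - {"slide":[0,0,-0.15],"delta_rot":[0,0,0],"hand":0}
    - {"slide":[0,0,-0.2],"delta_rot":[0,0,0],"hand":0}
    - {"slide":[0,0,-0.2],"delta_rot":[0,0,0],"hand":0}
    - {"slide":[0,0,-0.2],"delta_rot":[0,0,0],"hand":0}

```text
time_s: 17.98
eef_pos: [0.5053, -0.2378, 0.202]
eef_rot: [0.0, -0.0, 1.0, -0.0]
wrist_force: [0.1, -0.2, -2.0]
opening: 0.351
```

>>> drive_tool:
  deltas:
    - {"slide":[0,0,-0.2],"delta_rot":[0,0,0],"hand":0}
    - {"slide":[0,0,-0.25],"delta_rot":[0,0,0],"hand":0}
    - {"slide":[0,0,-0.3],"delta_rot":[0,0,0],"hand":0}
    - {"slide":[0,0,-0.3],"delta_rot":[0,0,0],"hand":0}
    - {"slide":[0,0,-0.3],"delta_rot":[0,0,0],"hand":0}

```text
time_s: 18.6
eef_pos: [0.5052, -0.2378, 0.2697]
eef_rot: [0.0, -0.0, 1.0, -0.0]
wrist_force: [0.8, -0.6, -0.9]
opening: 0.353
```

>>> drive_tool:
  deltas:
    - {"slide":[0,0,-0.3],"delta_rot":[0,0,0],"hand":0}
    - {"slide":[0,0,-0.3],"delta_rot":[0,0,0],"hand":0}
    - {"slide":[0,0,-0.3],"delta_rot":[0,0,0],"hand":0}
    - {"slide":[0,0,-0.15],"delta_rot":[0,0,0],"hand":0}
    - {"slide":[0,0,0],"delta_rot":[0,0,0],"hand":0}

```text
time_s: 19.23
eef_pos: [0.5053, -0.2379, 0.3216]
eef_rot: [0.0, -0.0, 1.0, -0.0]
wrist_force: [0.3, 0.3, -1.8]
opening: 0.349
```

Run:
```python
from h import *
c=cams("wrist","scene"); save(c["wrist"]["frame"],"pics/w10.png");save(c["scene"]["frame"],"pics/s10.png",(150,10,200,150),4)
o=ctrl.get_obs()
print(o["eef_pos"],o["eef_rot"],o["opening"],o["wrist_force"])
```

```text
[ 0.50490438 -0.23760875  0.3204056 ] [-4.03113448e-04 -2.49110435e-04  9.99999846e-01  2.90379931e-04] 0.3504547185871491 [-0.45888399 -0.30876744 -2.04368116]
```

View pics/w10.png

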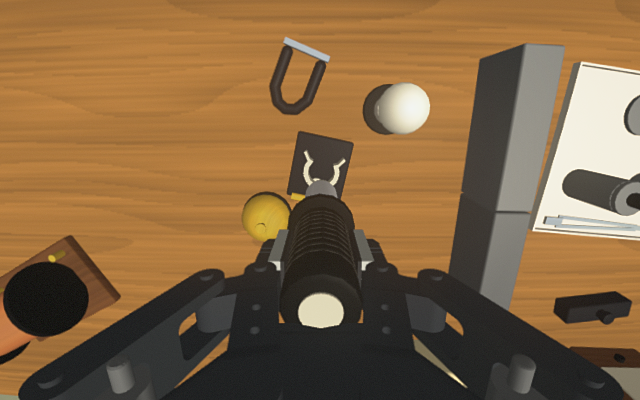

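View pics/s10.png

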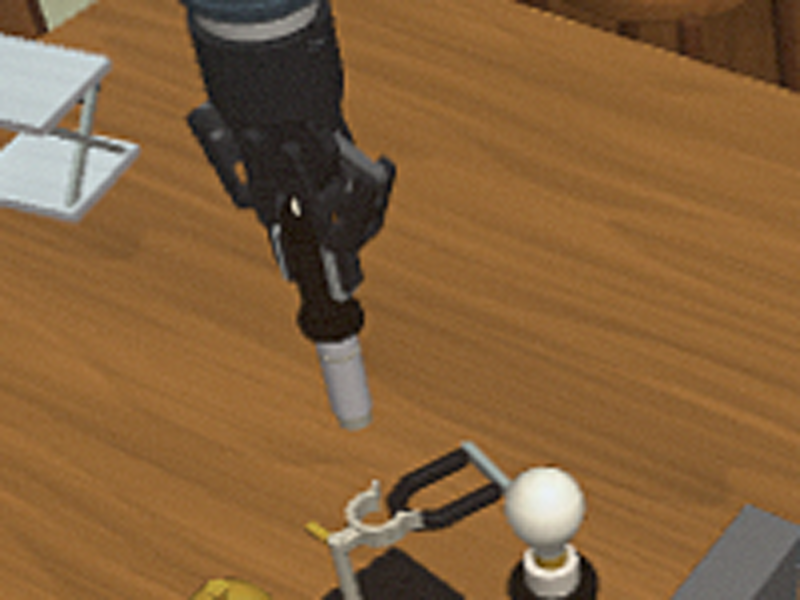

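>>> drive_tool:
  deltas:
    - {"slide":[-0.05,0.1,0],"delta_rot":[0,0,0],"hand":0}
    - {"slide":[-0.05,0.25,0],"delta_rot":[0,0,0],"hand":0}
    - {"slide":[-0.05,0.4,0],"delta_rot":[0,0,0],"hand":0}
    - {"slide":[-0.05,0.5,0],"delta_rot":[0,0,0],"hand":0}
    - {"slide":[-0.05,0.5,0],"delta_rot":[0,0,0],"hand":0}

```text
time_s: 19.95
eef_pos: [0.5176, -0.1481, 0.321]
eef_rot: [-0.0, -0.001, 1.0, 0.0]
wrist_force: [-0.6, -0.8, -1.1]
opening: 0.345
```

>>> drive_tool:
  deltas:
    - {"slide":[-0.05,0.5,0],"delta_rot":[0,0,0],"hand":0}
    - {"slide":[-0.05,0.5,0],"delta_rot":[0,0,0],"hand":0}
    - {"slide":[-0.05,0.5,0],"delta_rot":[0,0,0],"hand":0}
    - {"slide":[-0.05,0.5,0],"delta_rot":[0,0,0],"hand":0}
    - {"slide":[-0.05,0.5,0],"delta_rot":[0,0,0],"hand":0}

```text
time_s: 20.58
eef_pos: [0.5297, -0.0229, 0.321]
eef_rot: [0.0, -0.001, 1.0, 0.0]
wrist_force: [1.4, 0.2, -2.3]
opening: 0.348
```

>>> drive_tool:
  deltas:
    - {"slide":[-0.05,0.5,0],"delta_rot":[0,0,0],"hand":0}
    - {"slide":[-0.05,0.5,0],"delta_rot":[0,0,0],"hand":0}
    - {"slide":[-0.05,0.5,0],"delta_rot":[0,0,0],"hand":0}
    - {"slide":[-0.05,0.5,0],"delta_rot":[0,0,0],"hand":0}
    - {"slide":[-0.05,0.5,0],"delta_rot":[0,0,0],"hand":0}

```text
time_s: 21.2
eef_pos: [0.5418, 0.102, 0.321]
eef_rot: [-0.0, -0.001, 1.0, 0.0]
wrist_force: [0.7, -0.2, -1.1]
opening: 0.347
```

>>> drive_tool:
  deltas:
    - {"slide":[-0.05,0.5,0],"delta_rot":[0,0,0],"hand":0}
    - {"slide":[-0.05,0.5,0],"delta_rot":[0,0,0],"hand":0}
    - {"slide":[-0.05,0.5,0],"delta_rot":[0,0,0],"hand":0}
    - {"slide":[-0.05,0.5,0],"delta_rot":[0,0,0],"hand":0}
    - {"slide":[0,0.5,0],"delta_rot":[0,0,0],"hand":0}

```text
time_s: 21.82
eef_pos: [0.5515, 0.2269, 0.3209]
eef_rot: [-0.0, -0.001, 1.0, 0.0]
wrist_force: [-1.2, 1.1, -1.8]
opening: 0.349
```

>>> drive_tool:
  deltas:
    - {"slide":[0,0.5,0],"delta_rot":[0,0,0],"hand":0}
    - {"slide":[0,0.4,0],"delta_rot":[0,0,0],"hand":0}
    - {"slide":[0,0.2,0],"delta_rot":[0,0,0],"hand":0}
    - {"slide":[0,0.1,0],"delta_rot":[0,0,0],"hand":0}
    - {"slide":[0,0,0],"delta_rot":[0,0,0],"hand":0}

```text
time_s: 22.45
eef_pos: [0.5524, 0.2846, 0.3209]
eef_rot: [-0.0, -0.0, 1.0, -0.0]
wrist_force: [-0.0, -0.5, -1.4]
opening: 0.351
```

>>> drive_tool:
  deltas:
    - {"slide":[0,0.1,0.1],"delta_rot":[0,0,0],"hand":0}
    - {"slide":[0,0.048,0.3],"delta_rot":[0,0,0],"hand":0}
    - {"slide":[0,0,0.4],"delta_rot":[0,0,0],"hand":0}
    - {"slide":[0,0,0.4],"delta_rot":[0,0,0],"hand":0}
    - {"slide":[0,0,0.4],"delta_rot":[0,0,0],"hand":0}

```text
time_s: 23.08
eef_pos: [0.552, 0.2919, 0.2388]
eef_rot: [-0.001, -0.0, 1.0, -0.0]
wrist_force: [-0.3, -0.9, -1.2]
opening: 0.346
```

>>> drive_tool:
  deltas:
    - {"slide":[0,0,0.2],"delta_rot":[0,0,0],"hand":0}
    - {"slide":[0,0,0.1],"delta_rot":[0,0,0],"hand":0}
    - {"slide":[0,0,0],"delta_rot":[0,0,0],"hand":0}
    - {"slide":[0,0,0],"delta_rot":[0,0,0],"hand":0}
    - {"slide":[0,0,0],"delta_rot":[0,0,0],"hand":0}

```text
time_s: 23.7
eef_pos: [0.5527, 0.2923, 0.2268]
eef_rot: [0.001, -0.0, 1.0, 0.0]
wrist_force: [-0.9, -0.2, -1.4]
opening: 0.349
```

Run:
```python
from h import *
c=cams("wrist","scene","top"); save(c["wrist"]["frame"],"pics/w11.png",(240,120,170,160),4.5);save(c["scene"]["frame"],"pics/s11.png",(370,170,80,80),9);save(c["top"]["frame"],"pics/t11.png")
w=c["wrist"];np.savez("w11.npz",**{k:np.array(w[k]) for k in("mtx","dist","R","t")})
o=ctrl.get_obs()
print(o["eef_pos"],o["eef_rot"],o["opening"],o["wrist_force"])
```

```text
[0.55251705 0.29221306 0.22636054] [ 2.95483189e-04 -2.50223027e-04  9.99999921e-01  9.51670866e-05] 0.34782221299944643 [-0.79640785 -0.00352982 -1.60120268]
```

View pics/w11.png

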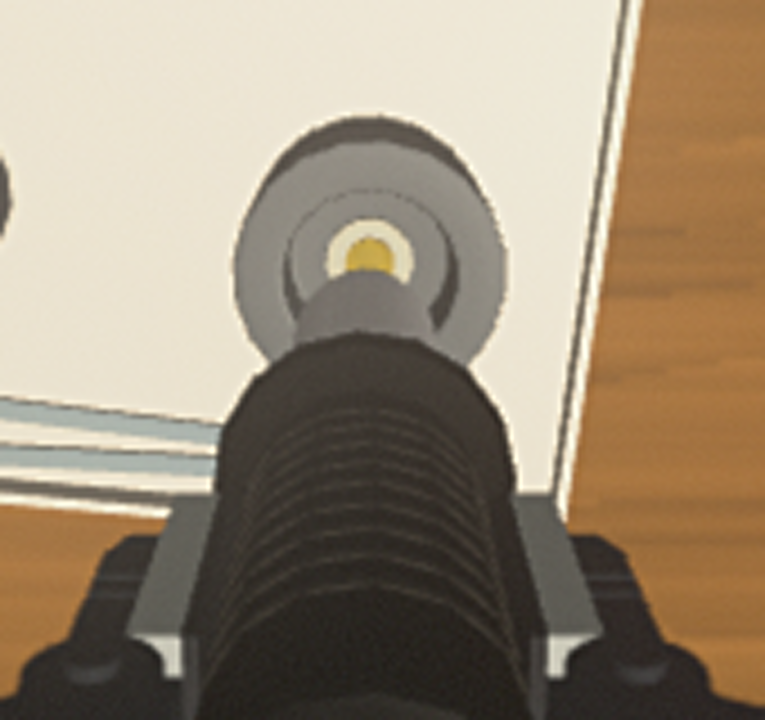

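View pics/s11.png

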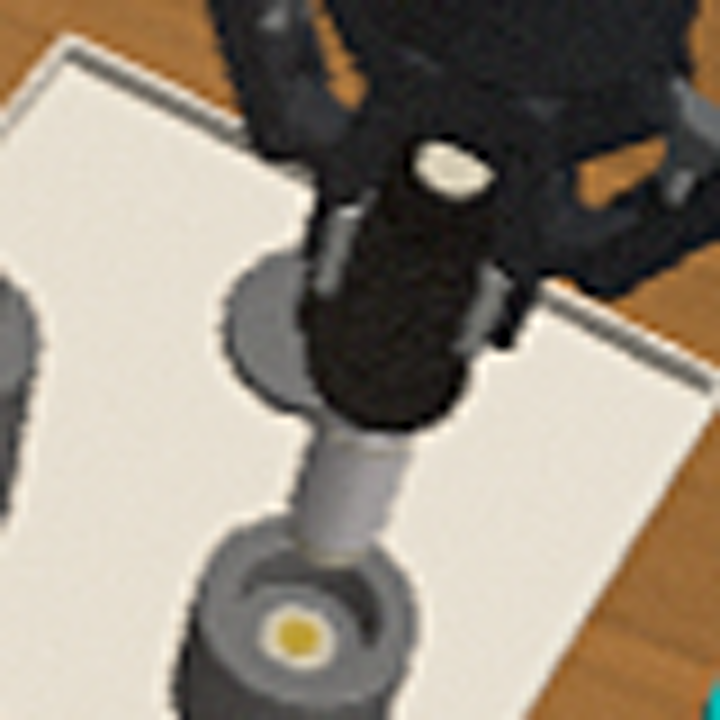

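View pics/t11.png

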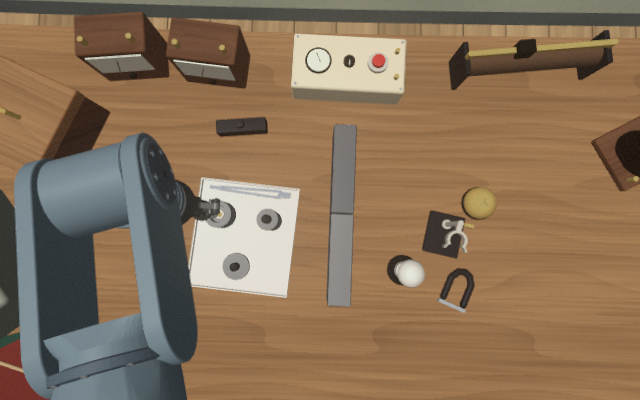

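>>> drive_tool:
  deltas:
    - {"slide":[0,0.02,0.1],"delta_rot":[0,0,0],"hand":0}
    - {"slide":[0,0,0.15],"delta_rot":[0,0,0],"hand":0}
    - {"slide":[0,0,0.15],"delta_rot":[0,0,0],"hand":0}
    - {"slide":[0,0,0.05],"delta_rot":[0,0,0],"hand":0}
    - {"slide":[0,0,0],"delta_rot":[0,0,0],"hand":0}

```text
time_s: 24.48
eef_pos: [0.5522, 0.2931, 0.2031]
eef_rot: [-0.0, -0.0, 1.0, -0.0]
wrist_force: [0.0, -0.1, -1.8]
opening: 0.347
```

Run:
```python
from h import *
c=cams("wrist","scene"); 
o=ctrl.get_obs();p=o["eef_pos"];wz=p[2]-.1287
print(p,o["opening"],o["wrist_force"],"win",wz)
S=c["scene"]
def circ(X,r): 
    a=np.linspace(0,2*np.pi,72);return np.array([proj(S,[X[0]+r*np.cos(t),X[1]+r*np.sin(t),X[2]]) for t in a])
im=cv2.cvtColor(S["frame"],cv2.COLOR_RGB2BGR);x0,y0,f=370,180,9
z=cv2.resize(im[y0:y0+75,x0:x0+75],None,fx=f,fy=f,interpolation=cv2.INTER_CUBIC)
z2=z.copy()
for X,r,col in(([p[0]-.0003,p[1],wz],.0115,(0,0,255)),([p[0]-.0003,p[1],wz+.08],.021,(0,0,255)),([.5525,.2925,.058],.032,(0,255,0)),([.5525,.2925,.058],.020,(0,255,0))):
    q=((circ(X,r)-[x0,y0]+.5)*f-.5).round().astype(int); cv2.polylines(z2,[q],True,col,1)
cv2.imwrite("pics/s12.png",z);cv2.imwrite("pics/s12o.png",z2)
save(c["wrist"]["frame"],"pics/w12.png",(240,120,170,160),4.5)
```

```text
[0.55251116 0.29319037 0.20367669] 0.3472018087562262 [ 0.17649828 -0.24496314 -0.87026342] win 0.07497669467614304
```

View pics/s12.png

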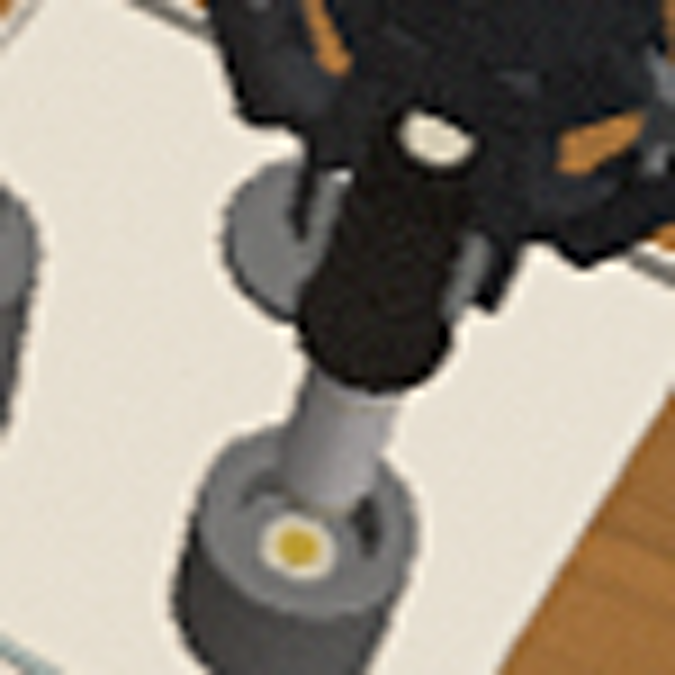

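View pics/s12o.png

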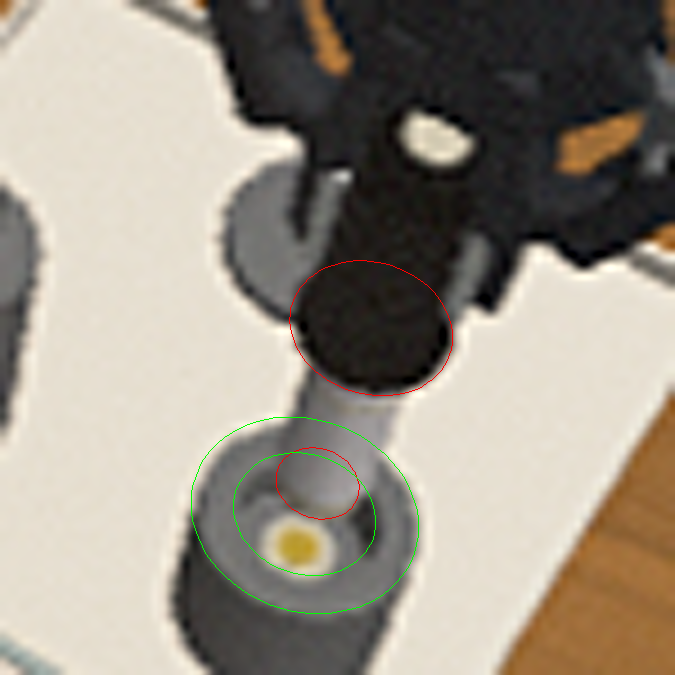

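View pics/w12.png

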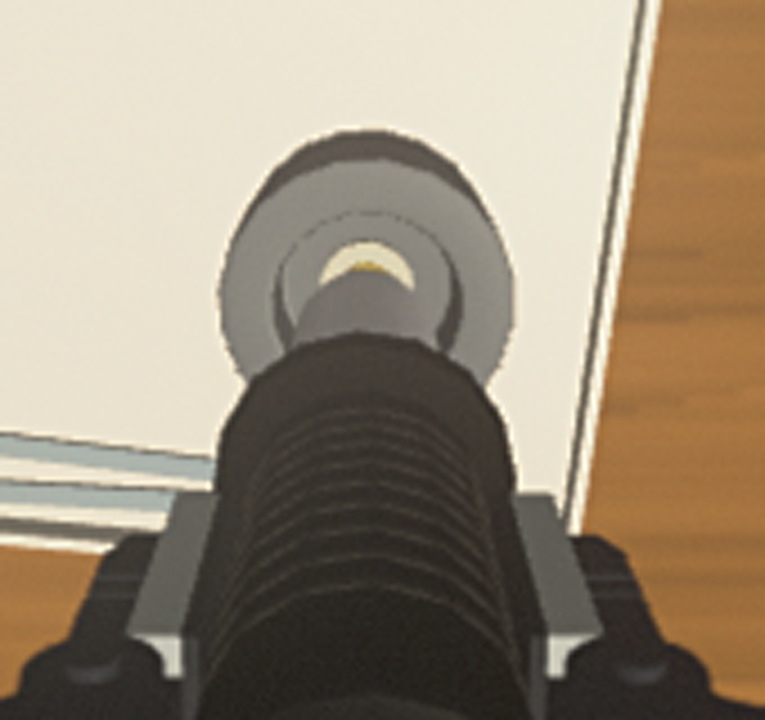

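Run:
```python
from h import *
c=cams("wrist","scene"); 
o=ctrl.get_obs();p=o["eef_pos"];print(p)
np.save("p13.npy",p)
save(c["scene"]["frame"],"pics/s13.png",(388,218,34,34),20)
w=c["wrist"];np.savez("w13.npz",**{k:np.array(w[k]) for k in("mtx","dist","R","t")})
save(w["frame"],"pics/w13.png",(280,145,84,62),9)
```

```text
[0.55259331 0.29322076 0.2038614 ]
```

View pics/s13.png

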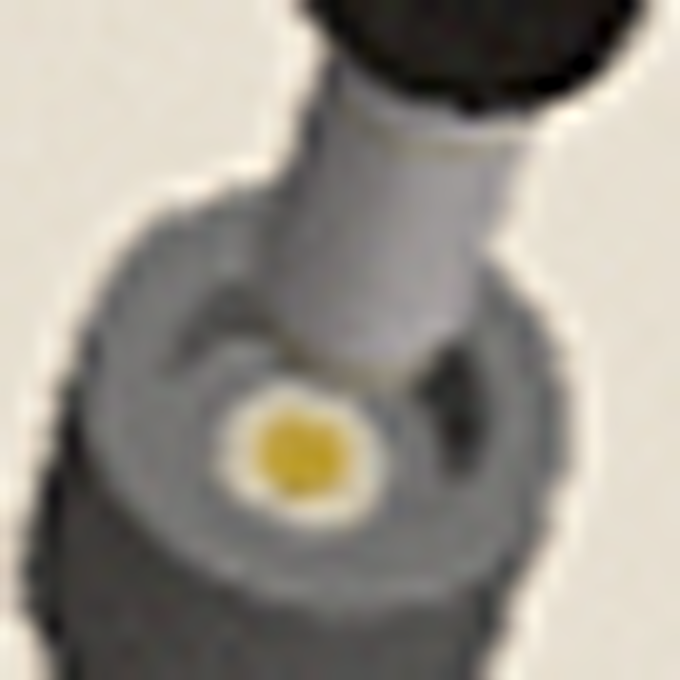

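View pics/w13.png

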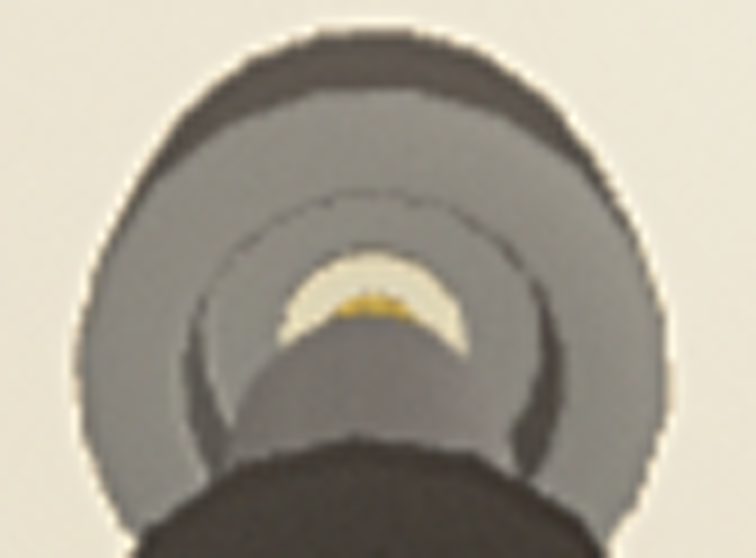

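```bash
cat > fit.py <<'E'
from h import *
from scipy.optimize import least_squares
S=cams("scene")["scene"];W=dict(np.load("w13.npz"));p=np.load("p13.npy")
a=np.linspace(0,2*np.pi,181)
def circ(c,x,y,z,r):
    P=np.c_[x+r*np.cos(a),y+r*np.sin(a),0*a+z]
    return cv2.projectPoints(P,cv2.Rodrigues(c["R"])[0],np.array(c["t"],float),c["mtx"],np.array(c["dist"]))[0][:,0]
def dist(c,x,y,z,r,pts):
    q=circ(c,x,y,z,r); return [np.min(np.hypot(*(q-t).T)) for t in pts]
def fit(c,sets,x0=(.5525,.2925)):
    f=lambda v:np.concatenate([dist(c,v[0],v[1],z,r,P) for z,r,P in sets])
    s=least_squares(f,x0,x_scale=.001,diff_step=1e-5); return s.x.round(4),np.sqrt(np.mean(s.fun**2)).round(2)
s=lambda L:[cr(x,y,388,218,20) for x,y in L]; w=lambda L:[cr(x,y,280,145,9) for x,y in L]
wz=.0752
print("pot scene",fit(S,[(.058,.032,s([(82,400),(140,505),(230,577),(330,608),(440,595),(510,545),(562,420),(545,340),(160,225),(215,193)]))]))
print("window scene",fit(S,[(wz,.0115,s([(292,352),(330,378),(370,388),(410,380)]))]))
print("collar scene",fit(S,[(wz+.08,.021,s([(330,40),(370,78),(420,105),(480,112),(550,95),(600,55)]))]))
print("pot wrist",fit(W,[(.058,.032,w([(372,88),(270,108),(190,158),(110,255),(78,360),(90,450),(480,108),(560,160),(640,260),(668,365),(655,450)]))]))
print("barrel wrist",fit(W,[(wz+.012,.0135,w([(370,316),(320,330),(420,330),(280,357),(460,357),(250,390)]))]))
print("nose wrist",fit(W,[(wz,.0115,w([(370,316),(340,322),(400,322)]))]))
print("collar wrist",fit(W,[(wz+.088,.021,w([(365,438),(290,450),(440,450),(210,485),(525,485),(150,535),(590,535)]))]))
print(p)
E
python3 fit.py
```

```text
pot scene (array([0.553 , 0.2936]), np.float64(0.51))
window scene (array([0.5506, 0.2944]), np.float64(0.07))
collar scene (array([0.5514, 0.2917]), np.float64(0.25))
pot wrist (array([0.553 , 0.2923]), np.float64(0.65))
barrel wrist (array([0.5522, 0.2919]), np.float64(0.36))
nose wrist (array([0.5525, 0.2925]), np.float64(0.22))
collar wrist (array([0.5507, 0.2915]), np.float64(0.52))
[0.55259331 0.29322076 0.2038614 ]
```

>>> drive_tool:
  deltas:
    - {"slide":[-0.03,0.006,0],"delta_rot":[0,0,0],"hand":0}
    - {"slide":[0,0,0.05],"delta_rot":[0,0,0],"hand":0}
    - {"slide":[0,0,0.05],"delta_rot":[0,0,0],"hand":0}
    - {"slide":[0,0,0.03],"delta_rot":[0,0,0],"hand":0}
    - {"slide":[0,0,0],"delta_rot":[0,0,0],"hand":0}

```text
time_s: 25.35
eef_pos: [0.5537, 0.2934, 0.1967]
eef_rot: [-0.0, -0.0, 1.0, -0.0]
wrist_force: [-0.1, 0.8, -1.3]
opening: 0.347
```

>>> drive_tool:
  deltas:
    - {"slide":[0,0,0],"delta_rot":[0,0,0],"hand":0}
    - {"slide":[0,0,0],"delta_rot":[0,0,0],"hand":0}
    - {"slide":[0,0,0],"delta_rot":[0,0,0],"hand":0}
    - {"slide":[0,0,0],"delta_rot":[0,0,0],"hand":0}
    - {"slide":[0,0,0],"delta_rot":[0,0,0],"hand":0}

```text
time_s: 25.98
eef_pos: [0.5539, 0.2934, 0.197]
eef_rot: [0.0, -0.0, 1.0, 0.0]
wrist_force: [-0.8, -0.4, -1.3]
opening: 0.351
```

Run:
```python
from h import *
c=cams("wrist","scene"); 
o=ctrl.get_obs();p=o["eef_pos"];print(p,p[2]-.1287,o["eef_rot"],o["wrist_force"],abs(o["dq"]).max())
np.save("p13.npy",p)
save(c["scene"]["frame"],"pics/s14.png",(388,218,34,34),20)
w=c["wrist"];np.savez("w14.npz",**{k:np.array(w[k]) for k in("mtx","dist","R","t")})
save(w["frame"],"pics/w14.png",(280,145,84,62),9)
```

```text
[0.55385737 0.2934598  0.19698239] 0.0682823944994313 [-5.03945150e-06 -2.54857391e-04  9.99999967e-01 -4.92020114e-06] [ 0.44780787 -0.32970642 -1.57568464] 0.0020589319884782293
```

View pics/s14.png

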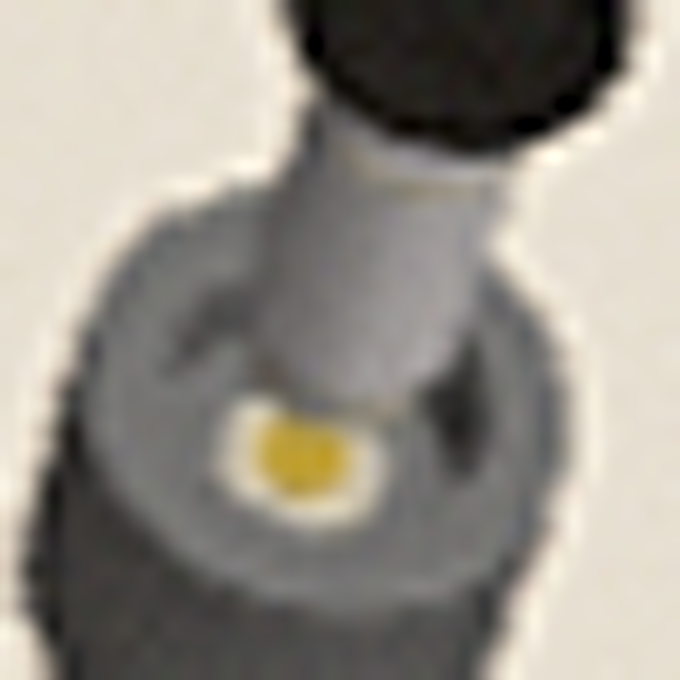

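View pics/w14.png

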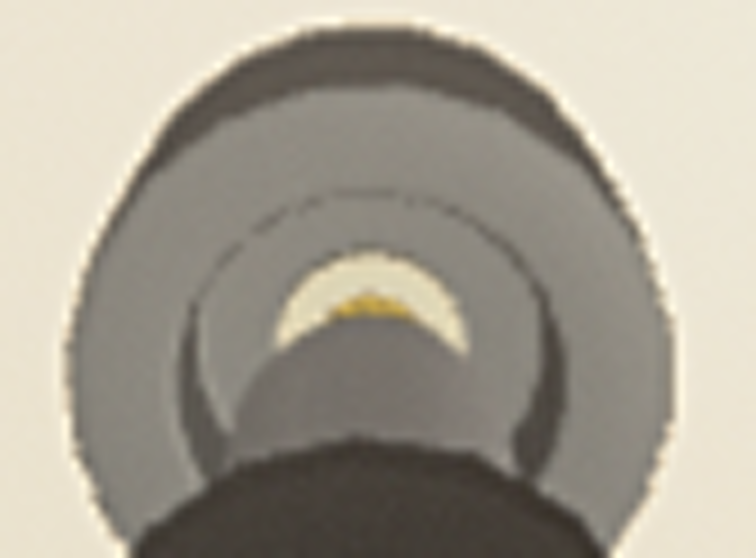

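```bash
sed -e 's/w13.npz/w14.npz/' -e 's/wz=.0752/wz=.0683/' -e '/^print("pot wrist/,$d' -e '/^print("window/d' -e '/^print("collar/d' fit.py > fit2.py
cat >> fit2.py <<'E'
print("window scene",fit(S,[(wz,.0115,s([(275,375),(310,403),(350,417),(395,412)]))]))
print("collar scene",fit(S,[(wz+.08,.021,s([(305,60),(340,105),(400,140),(465,153),(530,140),(590,95)]))]))
print("pot wrist",fit(W,[(.058,.032,w([(372,84),(270,104),(190,150),(110,245),(70,360),(85,450),(480,104),(560,152),(640,248),(673,360),(660,450)]))]))
print("nose wrist",fit(W,[(wz,.0115,w([(370,316),(340,322),(400,322)]))]))
print("barrel wrist",fit(W,[(wz+.012,.0135,w([(280,357),(460,357),(250,390)]))]))
E
python3 fit2.py
```

```text
pot scene (array([0.553 , 0.2936]), np.float64(0.51))
window scene (array([0.5509, 0.2947]), np.float64(0.05))
collar scene (array([0.5524, 0.2924]), np.float64(0.26))
pot wrist (array([0.5533, 0.2923]), np.float64(0.83))
nose wrist (array([0.5539, 0.2923]), np.float64(0.17))
barrel wrist (array([0.5539, 0.2921]), np.float64(0.14))
```

Run:
```python
from bench import ctrl
print(ctrl.hand_in()); o=ctrl.get_obs(); print(o["time_s"],o["eef_pos"],o["opening"])
```

```text
the job is handed in; nothing more can be done
None
the job is handed in; nothing more can be done
```

I took the lid off the squat pot and set it flat in the near half of the tray, clear of the pot, and let it go. I then lifted the probe straight up out of the clip and carried it over the wall with its window at about 192 mm. It is now held upright and still over the open pot. I handed the job in at about 26 s; no verdict is reported.

**Height:** From the measured TCP, the window is about 68 mm up. That is about 10 mm above the rim, taking the rim at its stated 58 mm (the cameras put it at 54–56 mm).

**Centring:** The two cameras disagreed slightly.
- The wrist camera put the probe within about 0.6 mm of the pot's axis.
- The scene camera's fit to the probe's collar was 1.3 mm off, and its rough fit to the window 2.4 mm off.
- I took the true error as about 1 mm.

**Other checks:** The tool was vertical and the arm motionless at the last reading. Wrist forces stayed below about 5 N in all readings. In the last top view, taken just before the final lowering, the tall pot was shut and I saw nothing else out of place. The arm hid the far left of that view.

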